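Clip a moisture logger to the electrode pin of a glued-up panel

ROBOT

A 6-joint arm with a two-finger parallel gripper is mounted at the origin on the work surface. World frame = base frame: x ahead of the robot, y to its left, z up, the work surface at z = 0. Lengths are in mm, angles in rad, forces in N, time in s.
With the tool pointing down it reaches from about 275 to 1000 mm from the base axis. Payload 8.4 kg.
Tool frame: the origin (TCP) lies at the very end of the fingers, on their centre line; the grasp point (between the pads) lies r.hold_point_z behind it (r.hold_point_z is the distance from the TCP to the grasp point, in mm); x points along the fingers, z is the direction in which the jaws open and shut, and the axes are right-handed (so a half turn about x gives the same grasp; the last joint's range is limited). The gripper opens to 85 mm and grips with 20 to 120 N. Pads are 22 mm wide; open, the fingers measure 114 mm over their backs; the gripper's body (76 mm by 85 mm) begins 54 mm behind the grasp point. The pads swing forward as they close: fully open they stand 13 mm farther back than shut.
Start: joints at [1.183, 0.353, 1.633, -0, 1.155, -0.002], TCP at [235.187, 579.064, 231.281] pointing down, gripper open.
Joint ranges: [-2.63, 2.63], [-0.92, 2.1], [0.06, 2.66], [-1.3, 4.44], [0, 2.69], [-3.02, 3.02]. Speed limits (rad/s): [2.22, 2.22, 2.79, 3.14, 3.14, 3.14].

INTERFACE

Orientations are given as [roll, pitch, yaw] about the fixed x, y, z axes, in that order (R = Rz(yaw) Ry(pitch) Rx(roll)).
In Python, from rig import r gives the robot as it stands.
- The arm moves only by the tool jog_arm, never from a script. Its argument "series" is a list of rows, each a list of 7 numbers: the turn, a rotation vector about the tool's x, y, z in degrees, then the shift along the tool's x, y, z in cm, then the opening, from 0 (shut) to 1 (fully open). In form: [[wx, wy, wz, tx, ty, tz, fingers], ...]. A call has 1 to 20 rows; each row shifts and turns the commanded pose from where the row before left it, along the tool's axes as they then stand; what a row does not reach is not made up. A row lasts 1/10 s, in which the tool goes at most 50 mm and 8.59 degrees, less where a joint would pass 70% of its speed; a pose out of reach is approached as far as the arm can. A call with a gripper value outside its range is refused whole. The fingers move at their own pace and stop on an object; "force" is the grip in N (left out, the last holds). Time passes only in rows, so rows that do not move let the fingers close. It gives the time, the measured TCP pose, the force and the opening at its end, in the units of the state.
- r.sense(): the state, without advancing time (a new reading comes with each control period).
- r.grab_frame(name): name is "side" or "top"; returns (picture, depth): 384x512x3 uint8, red, green, blue; 384x512 float32, mm along the optical axis (not along the pixel's ray), 0 where there is no reading.
- r.get_calibration(name): a dict with "mtx" (3x3 intrinsics, pixels), "position" and "rotation" of the camera in the world. Camera axes: x right, y down, z forward; pixel columns grow to the right and rows downward; lengths in mm; the calibration is good to about 2 mm. A picture is of the moment at which its call begins. get_calibration takes no time and is no camera call.
- r.sign_off(): hands the job in, once; it reports no verdict.
The state is a dict: "clock": time; "qpos": joint angles; "qvel": joint speeds; "joint_efforts": joint torques, N m; "eef_pos": TCP position; "tcp_rot": TCP orientation; "contact_force": force on the tool from outside, world axes, zero at the start; "wrist_torque": the same for the moment, N m; "opening": opening from 0.0 (shut) to 1.0 (fully open).
Only numpy, scipy, OpenCV 4.12 (cv2) and the standard library are available. Lean on these libraries where they do the work, as an engineer would, in place of code of your own. Each camera call takes 0.05 s, during which the arm holds its last target.

TASK

Take the loose plywood block off the sloping glued-up panel and lay it flat on the bench. Then pinch the ears of the blue moisture logger together so that its sprung hook comes out, catch the short brass pin that stands somewhere on the panel's black test line between hook and nose, and let go, so that the logger lies flat on the panel below the pin, clipped to it and pointing straight up the slope. Leave the glue bottle, the sanding block and the wax tin as they are.

Things in the scene. Friction and masses are not known exactly. Their poses are not given: they have to be found in the camera images.
- panel: Striped glued-up wooden panel, 260 (x) x 220 (y) x 20 mm, fixed on an easel, sloping 25 degrees down towards the robot. Origin: centre of its upper face; x points up the slope along the face, y across, z out of the face. A ledge along its lower edge (x = -130 to -144 mm) stands 14 mm proud of the face.
- line (a point): Middle of the 4 mm wide black test line on the panel's face: 100 mm long, along the panel's x at y = 0 (panel x = -5 to 95 mm). One immovable brass pin, 8 mm thick and 13 mm high, stands on it square to the face. Its centre, anywhere from panel x = 20 to 70 mm, is NOT reported: feel for it (5 to 10 N is harmless) or look.
- easel: Fixed plywood stand under the panel with a white base plate 240 x 230 x 8 mm on the bench; origin: centre of its underside; the panel's origin is 95 mm above it.
- caul: Loose plywood block 110 (x) x 45 (y) x 28 (z) mm, about 90 g; origin: centre of its 110 x 45 underside. At the start it lies on the panel over the middle of the lower half, its long side up the slope, where the logger has to lie.
- caul_mid (a point): Centre of the plywood block.
- logger: Blue moisture logger, about 100 g, lying flat on a rubber pad. Case: 90 (x) x 26 (y) x 24 (z) mm; origin: centre of its underside; x towards nose and hook. On top, 26 mm wide and up to 65 mm above the underside, stand a blue ear fixed to the case (front face at x = 20 mm) and behind it the plunger's yellow ear (rear face at x = -42 mm at rest, -20 mm fully pinched).
- ears (a point): Point of the case midway between the outer faces of the ears at rest (62 mm apart; 40 mm when fully pinched), 45 mm above the underside, x = -11 mm in the logger's frame: where to take the ears between the fingers. Fully pinched, the middle between the ears is at x = 0. The ears rise 41 mm above the case.
- nose (a point): Middle of the logger's nose face, 8 mm above the underside: x = 45 mm in the logger's frame.
- hook (a point): Inner face of the steel hook at its lower end, 2 mm above the case's underside. The hook is a plate 16 mm wide and 5 mm thick (along x) hanging from a 6 mm rod that leaves the nose 15 to 21 mm above the underside. Inner face to nose face: 2 mm at rest, 24 mm fully pinched (outer face then at logger x = 74 mm). With the case flat on the panel the pin passes 2 mm below the rod.
- plunger (a joint): How far the plunger (yellow ear and hook) is pushed forward out of its rest, in m: 0 at rest, 0.022 when pinched against its stop. The spring pushes it back with 4 N at rest and 9.5 N at the stop. With the pin caught it stays at about 0.006.
- pad: Black rubber pad on the bench, 180 x 130 x 4 mm, fixed; origin: centre of its underside.
- glue: White glue bottle with green cap, 56 mm in diameter, 150 mm tall, standing; origin: centre of its underside. Bystander.
- sander: Cork sanding block 100 x 60 x 24 mm; origin: centre of its underside. Bystander.
- wax: Flat aluminium wax tin, 72 mm in diameter, 45 mm tall; origin: centre of its underside. Bystander.

How it is judged:
By the outcome, as a careful person would: the job done as asked, in the order asked, and still so for the second after the job is handed in, with the robot touching nothing.
It also fails if it takes over 59 s, if anything falls off the work surface, if the arm or the gripper's body presses on something with over 40 N, if the wrist force passes 120 N, or if a joint passes its speed limit or range.

## Working session

There is one attempt and no reset: what is moved stays moved. The work goes in short steps, Python scripts to look and compute and a tool call to move; the robot and the scene stay as the last step left them, time stands still between calls to the robot, and variables do not carry over. Pictures are saved under pics/ and viewed, and the job is handed in when it is done.

Besides the shell and the picture viewer there is one more tool, called after ">>>" as name(argument=value, ...), one argument or row to a line, values as JSON. jog_arm: Moves the arm, as the interface text tells. Its arguments: {"type":"object","properties":{"series":{"type":"array"},"force":{"type":"number"}},"required":["series"]}

```bash
mkdir -p pics; ls
python3 - <<'E'
from rig import r
import cv2,numpy as np
print(r.sense(), r.hold_point_z)
for n in("side","top"):
    p,d=r.grab_frame(n); np.savez(f"{n}0.npz",p=p,d=d); c=r.get_calibration(n); print(n,c)
    cv2.imwrite(f"pics/{n}0.png",p[:,:,::-1])
E
```

```text
pics
{'clock': 0.0, 'qpos': array([ 1.18259473e+00,  3.53651287e-01,  1.63413718e+00, -1.45786733e-05,
        1.15517454e+00, -2.39622575e-03]), 'qvel': array([-1.85529077e-03,  3.78916940e-04, -1.22199646e-04,  9.91896277e-04,
       -9.45685342e-05, -4.38793899e-04]), 'joint_efforts': array([-7.25677619e-04, -6.05257559e+01, -3.42061293e+01,  7.69554072e-05,
        9.36441851e-03,  5.30741795e-05]), 'eef_pos': array([235.01523117, 578.62440517, 230.5584087 ]), 'tcp_rot': array([-3.13426214,  1.56942591, -1.94926529]), 'contact_force': array([ 0.7555936 , -0.20155913,  0.22978821]), 'wrist_torque': array([-0.04788853,  0.01914795, -0.02001355]), 'opening': 1.0047980234101415} 18.700000000000003
side {'mtx': array([[392.09421225,   0.        , 257.99154293],
       [  0.        , 392.09421225, 193.96690452],
       [  0.        ,   0.        ,   1.        ]]), 'position': array([ 102.80374713, -899.66059811,  933.47360034]), 'rotation': array([-2.2583071 ,  0.01607842, -0.516262  ])}
top {'mtx': array([[391.63391494,   0.        , 250.22032486],
       [  0.        , 391.63391494, 187.57756608],
       [  0.        ,   0.        ,   1.        ]]), 'position': array([ 336.53803834,   17.23622461, 1464.8032144 ]), 'rotation': array([-2.94160628e+00, -2.22285611e-03, -1.57525268e+00])}
```

View pics/side0.png

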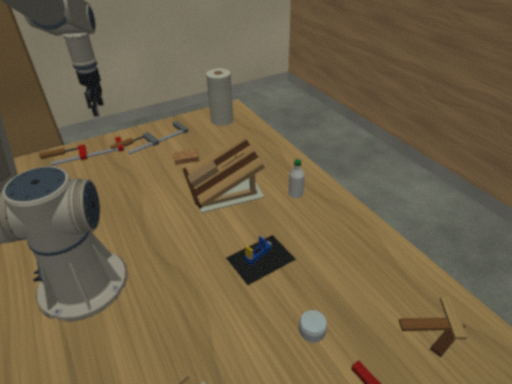

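View pics/top0.png

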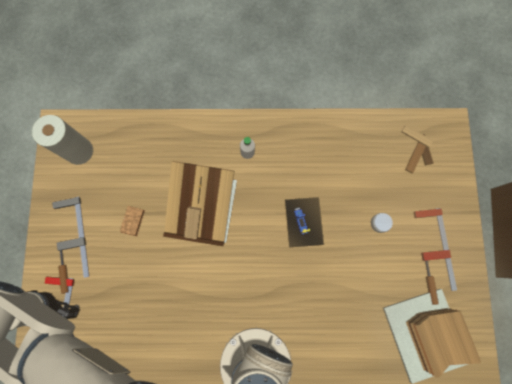

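The side view shows the panel at about (225,172), the logger on its pad at (260,255), the wax tin at (312,325) and the glue bottle at (297,180). In the top view the panel is at (200,203), the caul at (193,222), the pad and logger at (303,221), and the sander at (132,221). Next I'll measure from depth and enlarged crops.

```bash
cat > h.py <<'E'
import numpy as np,cv2
from scipy.spatial.transform import Rotation as R
from rig import r
def cam(n):
    c=r.get_calibration(n); return c['mtx'],np.array(c['position']),R.from_euler('xyz',c['rotation']).as_matrix()
def cloud(n,d):
    K,p,M=cam(n); v,u=np.mgrid[:384,:512]
    c=np.stack([(u-K[0,2])/K[0,0]*d,(v-K[1,2])/K[1,1]*d,d],-1)
    return c@M.T+p
def ray(n,u,v):
    K,p,M=cam(n); return p,M@np.array([(u-K[0,2])/K[0,0],(v-K[1,2])/K[1,1],1.])
def onz(n,u,v,z):
    p,d=ray(n,u,v); return p+d*(z-p[2])/d[2]
def proj(n,X):
    K,p,M=cam(n); c=(np.asarray(X)-p)@M; return (c[...,:2]/c[...,2:])*K[0,0]+K[:2,2]
def crop(p,u0,u1,v0,v1,s,f):
    cv2.imwrite(f,cv2.resize(p[v0:v1,u0:u1,::-1],None,fx=s,fy=s,interpolation=cv2.INTER_CUBIC))
def load(n,k): z=np.load(f"{n}{k}.npz"); return z['p'],z['d']
def shot(n,k):
    p,d=r.grab_frame(n); np.savez(f"{n}{k}.npz",p=p,d=d); return p,d
E
python3 - <<'E'
from h import *
p,d=load('top',0); crop(p,110,410,120,260,2.6,'pics/t0c.png')
W=cloud('top',d)
for nm,(u,v) in dict(bench=(270,280),pad=(295,240),wax=(382,222),caul=(193,222),panel=(215,180),glue=(247,140),sander=(132,221),log=(302,220)).items(): print(nm,W[v,u].round(1))
crop(p,160,240,155,250,6,'pics/t0p.png')
crop(p,280,330,190,255,9,'pics/t0l.png')
p,d=load('side',0); crop(p,170,310,130,290,3.7,'pics/s0c.png')
W=cloud('side',d)
for nm,(u,v) in dict(bench=(200,250),pad=(240,262),wax=(312,320)).items(): print(nm,W[v,u].round(1))
E
```

```text
bench [ 2.896e+02 -5.790e+01 -1.000e-01]
pad [ 434.  -152.9   -0.5]
wax [ 494.9 -466.5   43.2]
caul [492.  214.3  93.4]
panel [634.1 135.7 132.2]
glue [773.9  23.7 148.9]
sander [504.7 449.5  23.2]
log [ 504.3 -176.5   34.9]
bench [ 3.512e+02 -5.500e+01  3.000e-01]
pad [ 436.5 -169.5    6.8]
wax [ 492.1 -464.7   45.8]
```

View pics/t0p.png

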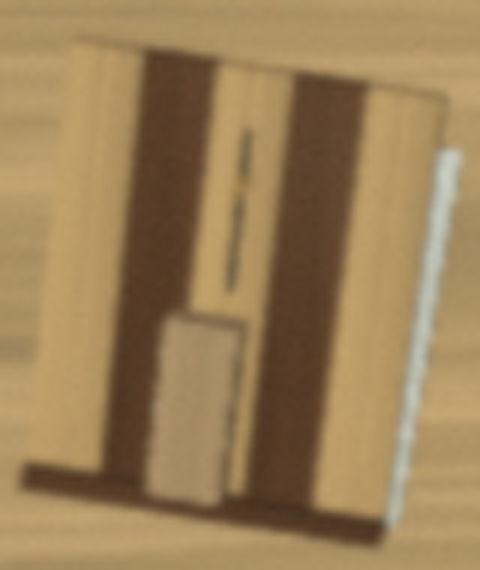

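View pics/t0l.png

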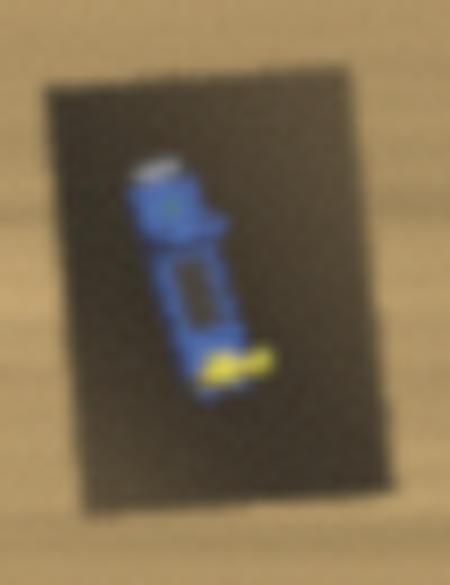

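View pics/s0c.png

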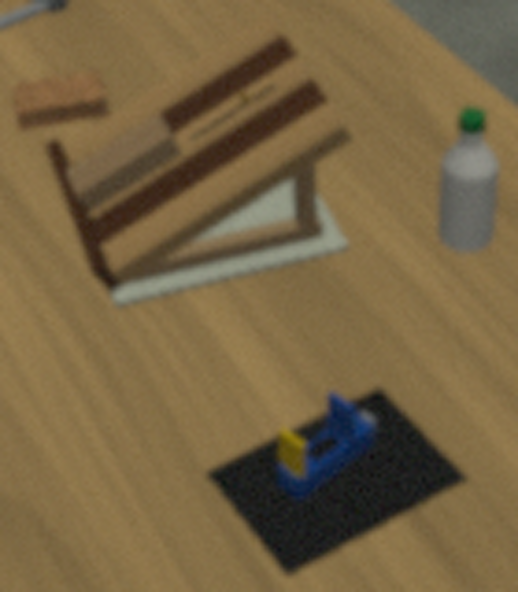

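The crops show the pin as a yellowish spot at top (200.2,186.3) on the black line. The caul lies left of the line's axis. The logger's nose points away from the robot. Next step is geometry.

```bash
cat > geo.py <<'E'
from h import *
p,d=load('top',0); W=cloud('top',d)
hsv=cv2.cvtColor(p,cv2.COLOR_RGB2HSV)
# panel plane fit
m=np.zeros((384,512),np.uint8)
c=lambda pts:np.array([[160+x/6,155+y/6] for x,y in pts])
cv2.fillPoly(m,[c([(90,55),(430,105),(380,490),(260,470),(250,310),(170,300),(140,440),(50,440)]).astype(np.int32)],1)
P=W[(m>0)&(d>0)]
for _ in range(3):
    c0=P.mean(0); n=np.linalg.svd(P-c0,full_matrices=False)[2][2]; n*=np.sign(n[2]); e=(P-c0)@n; P=P[abs(e)<5]
print('tilt',np.degrees(np.arccos(n[2])),'slope yaw',np.degrees(np.arctan2(-n[1],-n[0])),'resid',e.std(), 'n',n)
def onp(n_,u,v,nn,cc,h=0):
    o,dd=ray(n_,u,v); t=((cc+nn*h-o)@nn)/(dd@nn); return o+t*dd
corn=[onp('top',*q,n,c0) for q in c([(80,38),(447,97),(385,520),(22,463)])]
for q in corn: print('corner',q.round(1))
print('widths',[np.linalg.norm(corn[i]-corn[(i+1)%4]).round(1) for i in range(4)])
L=[onp('top',*q,n,c0) for q in c([(248,130),(231,292)])]
print('line',L,np.linalg.norm(L[0]-L[1]),'yaw',np.degrees(np.arctan2(*(L[0]-L[1])[[1,0]])))
for i,j in((0,3),(1,2)): print('edge yaw',np.degrees(np.arctan2(*(corn[i]-corn[j])[[1,0]])))
for i,j in((0,1),(3,2)): print('cross yaw',np.degrees(np.arctan2(*(corn[i]-corn[j])[[1,0]])))
# side plane
ps,ds=load('side',0)
# caul top
kc=c([(170,315),(244,325),(222,505),(146,490)])
C=[onp('top',*q,n,c0,28) for q in kc]
print('caul',[q.round(1) for q in C],[np.linalg.norm(C[i]-C[(i+1)%4]).round(1) for i in range(4)],'mid top',np.mean(C,0).round(1))
# pin
print('pin',onp('top',200.2,186.3,n,c0,13).round(1))
# logger masks
for nm in('top','side'):
    q,dq=load(nm,0); h=cv2.cvtColor(q,cv2.COLOR_RGB2HSV)
    roi=np.zeros((384,512),bool)
    if nm=='top': roi[195:250,285:325]=1
    else: roi[230:275,235:285]=1
    for col,lo,hi in(('blue',105,130),('yellow',20,35)):
        k=(h[...,0]>=lo)&(h[...,0]<=hi)&(h[...,1]>120)&(h[...,2]>60)&roi
        v,u=np.nonzero(k); print(nm,col,k.sum(),u.mean(),v.mean(),cv2.minAreaRect(np.stack([u,v],1).astype(np.float32)), cloud(nm,dq)[k].max(0).round(0))
E
python3 geo.py
python3 - <<'E'
from h import *
p,d=load('side',0); crop(p,240,280,230,272,14,'pics/s0l.png'); 
p,d=load('top',0); crop(p,288,318,202,240,14,'pics/t0l2.png')
E
```

```text
tilt 25.088895717770868 slope yaw -9.733037292776409 resid 2.317796878395177 n [-0.41792057  0.07168451  0.90565099]
corner [696.9 279.5 150.4]
corner [660.9  67.2 150.6]
corner [426.5 107.8  39.2]
corner [461.8 327.8  38.1]
widths [np.float64(215.4), np.float64(262.7), np.float64(222.9), np.float64(265.1)]
line [array([645.66711935, 183.26631715, 134.40427071]), array([557.21982376, 196.53420863,  92.53930598])] 98.75037374376078 yaw -8.531270632287306
edge yaw -11.610623353659683
edge yaw -9.833000376648846
cross yaw 80.38023714562163
cross yaw 80.8952088464069
caul [array([540.5, 229. , 113.2]), array([534.4, 185.8, 113.8]), array([434. , 202.5,  66.1]), array([443. , 247.6,  66.7])] [np.float64(43.6), np.float64(112.4), np.float64(46.0), np.float64(109.6)] mid top [488.  216.2  89.9]
pin [611.7 186.7 132.8]
top blue 45 299.4888888888889 217.62222222222223 ((300.436279296875, 219.28343200683594), (18.961578369140625, 6.320525646209717), 73.61045837402344) [ 540. -152.   72.]
top yellow 16 306.875 230.0625 ((306.67242431640625, 230.43099975585938), (2.7854299545288086, 7.242117881774902), 68.19859313964844) [ 478. -174.   77.]
side blue 227 259.5330396475771 250.37004405286345 ((257.6147766113281, 251.76229858398438), (13.95602035522461, 27.78400230407715), 39.80556869506836) [ 551. -126.   72.]
side yellow 202 255.71782178217822 243.52970297029702 ((259.5, 252.0), (48.99999237060547, 43.99999237060547), 0.0) [623. -36. 933.]
```

View pics/s0l.png

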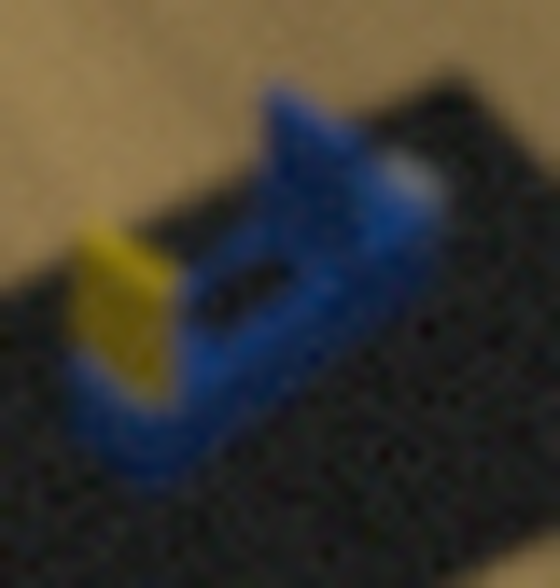

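View pics/t0l2.png

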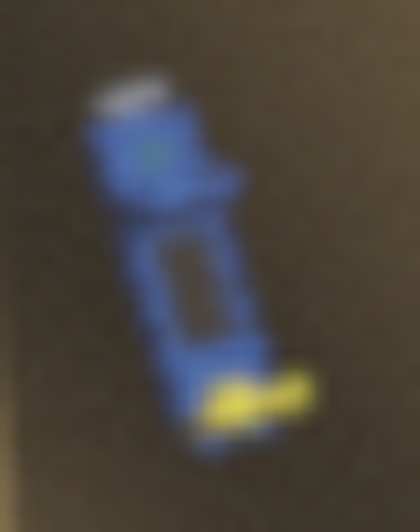

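```bash
cat > geo2.py <<'E'
from geo import n,c0,onp
from h import *
p,d=load('top',0); g=cv2.cvtColor(p,cv2.COLOR_RGB2GRAY).astype(float)
# stripe edges per row (subpixel): gradients near seeds (crop coordinates at y=60 and y=450)
px=lambda x,y,s=6,u0=160,v0=155:np.array([u0+(x+.5)/s-.5,v0+(y+.5)/s-.5])
ys=[]
nz=np.array([-np.sin(np.radians(25)),0,np.cos(np.radians(25))])
for a,b,r0,r1 in (((145,60),(104,470),166,231),((217,60),(188,310),167,204),((294,75),(246,490),170,234),((364,85),(313,505),172,236)):
    a=px(*a);b=px(*b); pts=[]
    for v in range(r0,r1):
        u=a[0]+(b[0]-a[0])*(v-a[1])/(b[1]-a[1]); us=np.arange(int(u)-4,int(u)+6)
        gr=abs(np.diff(g[v,us])); gr[gr<.4*gr.max()]=0
        pts.append(((us[:-1]+.5)@gr/gr.sum(),v))
    X=np.array([onp('top',*q,n,c0) for q in pts])
    vx,vy,x0,y0=cv2.fitLine(X[:,:2].astype(np.float32),cv2.DIST_HUBER,0,.01,.01).ravel()
    yaw=np.degrees(np.arctan(vy/vx)); ys.append(yaw); print('stripe yaw',yaw)
y=np.radians(np.mean(ys)); nn=np.array([-np.sin(np.radians(25))*np.cos(y),-np.sin(np.radians(25))*np.sin(y),np.cos(np.radians(25))])
ux=np.array([np.cos(np.radians(25))*np.cos(y),np.cos(np.radians(25))*np.sin(y),np.sin(np.radians(25))]); uy=np.cross(nn,ux)
print('yaw',np.degrees(y),ux,uy,nn)
P=lambda X,c:np.array([(X-c)@ux,(X-c)@uy,(X-c)@nn])
L=[onp('top',*px(*q),nn,c0) for q in((248,130),(231,292))]
lm=np.mean(L,0); O=lm-45*ux
print('O by line',O)
cs=[onp('top',*px(*q),nn,c0) for q in((80,38),(447,97),(385,520),(22,463))]
print('corners in panel frame',[P(q,O).round(1) for q in cs])
print('pin',P(onp('top',*px(241,188),nn,c0,13),O).round(1))
C=[onp('top',*px(*q),nn,c0,28) for q in((170,315),(244,325),(222,505),(146,490))]
print('caul corners',[P(q,O).round(1) for q in C],'mid',P(np.mean(C,0),O).round(1), np.mean(C,0))
# logger top
pl=lambda x,y:px(x,y,14,288,202)
for q in((92,118),(190,105),(185,430),(280,430)): print('log',onz('top',*pl(*q),28).round(1))
print('blue ear tip',onz('top',*pl(240,180),69).round(1),'yellow tip R',onz('top',*pl(315,385),69).round(1))
pls=lambda x,y:px(x,y,14,240,230)
for nm,q,z in(('blue tip L',(272,85),69),('blue tip R',(350,130),69),('yel tipL',(90,215),69),('yel tipR',(180,270),69),('yel base R',(170,405),28),('nose R top',(440,205),28),('rear R top',(150,425),28),('rear R bottom',(150,480),4),('noseR bottom',(440,245),4)):
    print('side',nm,onz('side',*pls(*q),z).round(1))
ps=lambda x,y:px(x,y,3.7,170,130)
q,dq=load('side',0); crop(q,175,270,135,215,8,'pics/s0p.png')
E
python3 geo2.py | tail -25
```

```text
side blue 227 259.5330396475771 250.37004405286345 ((257.6147766113281, 251.76229858398438), (13.95602035522461, 27.78400230407715), 39.80556869506836) [ 551. -126.   72.]
side yellow 202 255.71782178217822 243.52970297029702 ((259.5, 252.0), (48.99999237060547, 43.99999237060547), 0.0) [623. -36. 933.]
stripe yaw -9.31918
stripe yaw -9.714275
stripe yaw -10.010372
stripe yaw -9.580086
yaw -9.655978 [ 0.89346779 -0.15201682  0.42261826] [1.67732000e-01 9.85832632e-01 1.38777878e-17] [-0.41663087  0.07088661  0.90630779]
O by line [562.64158811 198.17302464  94.94698967]
corners in panel frame [array([132.3, 104.3,  -0. ]), array([ 132.4, -111. ,   -0. ]), array([-130.1, -110.3,   -0. ]), array([-132.4,  112.5,   -0. ])]
pin [62.7 -1.3 13. ]
caul corners [array([-15.5,  28.2,  28. ]), array([-14.1, -15.3,  28. ]), array([-126.4,  -15.7,   28. ]), array([-125. ,   30.3,   28. ])] mid [-70.2   6.9  28. ] [489.38535536 217.62505109  90.64415081]
log [ 542.6 -149.3   28. ]
log [ 545.9 -175.3   28. ]
log [ 460.2 -171.4   28. ]
log [ 460.1 -196.3   28. ]
blue ear tip [ 520.5 -182.1   69. ] yellow tip R [ 467.9 -199.5   69. ]
side blue tip L [ 513.4 -154.2   69. ]
side blue tip R [ 521.2 -174.7   69. ]
side yel tipL [ 460.5 -168.2   69. ]
side yel tipR [ 469.4 -191.9   69. ]
side yel base R [ 465.9 -191.7   28. ]
side nose R top [ 546.8 -170.7   28. ]
side rear R top [ 459.4 -194.5   28. ]
side rear R bottom [ 461.3 -189.6    4. ]
side noseR bottom [ 552.1 -162.1    4. ]
```

```bash
python3 -c "
from h import *
q,dq=load('side',0); crop(q,175,270,135,210,8,'pics/s0p.png')"
```

```text
(no output)
```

View pics/s0p.png

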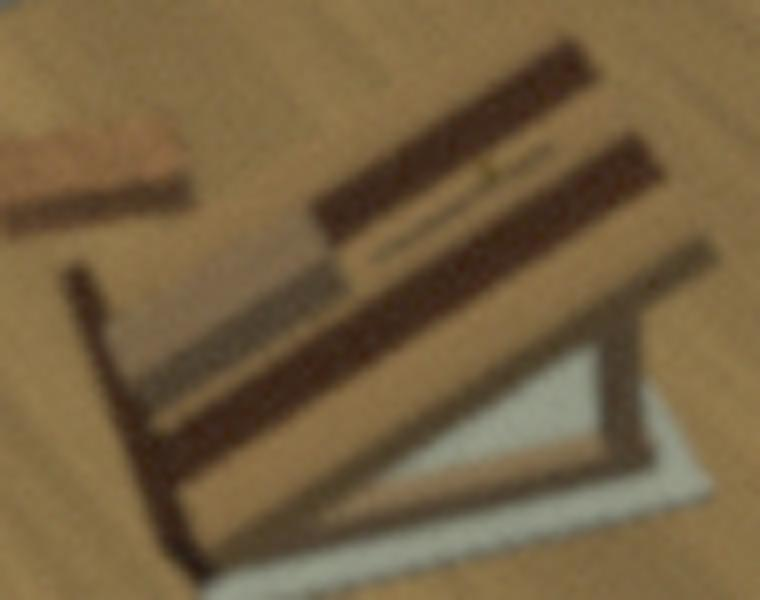

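```bash
cat > geo3.py <<'E'
from h import *
px=lambda x,y,s,u0,v0:np.array([u0+(x+.5)/s-.5,v0+(y+.5)/s-.5])
p,d=load('top',0)
pl=lambda x,y:px(x,y,14,288,202)
b=p[...,2].astype(float)-.5*p[...,0]
def edge(a,c,z,r0,r1,nm='top',img=b):
    pts=[]
    for v in range(r0,r1):
        u=a[0]+(c[0]-a[0])*(v-a[1])/(c[1]-a[1]); us=np.arange(int(round(u))-2,int(round(u))+4)-0
        gr=abs(np.diff(img[v,us])); gr[gr<.5*gr.max()]=0
        pts.append(onz(nm,(us[:-1]+.5)@gr/gr.sum(),v,z)[:2])
    X=np.array(pts,np.float32); vx,vy,x0,y0=cv2.fitLine(X,cv2.DIST_HUBER,0,.01,.01).ravel()
    print(nm,'yaw',np.degrees(np.arctan(vy/vx)),'y at x=500',y0+(500-x0)*vy/vx)
edge(pl(90,118),pl(180,430),4,211,231)
edge(pl(218,210),pl(270,360),28,218,227)
# side: right bottom & top edges
# dark screen and yellow centroid and steel plate centroid
h=cv2.cvtColor(p,cv2.COLOR_RGB2HSV)
q,_=load('side',0); ps=lambda x,y:px(x,y,8,175,135)
from geo2 import nn,c0,onp,O,P
for k,h_ in(((375,258),0),((550,150),0),((485,167),13)): print('side line/pin',P(onp('side',*ps(*k),nn,O,h_),O).round(1))
for k,h_ in(((315,210),28),((345,270),28),((140,375),28),((107,320),28)): print('side caul',P(onp('side',*ps(*k),nn,O,h_),O).round(1))
E
python3 geo3.py | grep -A20 'top yaw'
```

```text
top yaw 17.679466 y at x=500 -165.03107
top yaw 17.51211 y at x=500 -188.06564
tilt 25.088895717770868 slope yaw -9.733037292776409 resid 2.317796878395177 n [-0.41792057  0.07168451  0.90565099]
corner [696.9 279.5 150.4]
corner [660.9  67.2 150.6]
corner [426.5 107.8  39.2]
corner [461.8 327.8  38.1]
widths [np.float64(215.4), np.float64(262.7), np.float64(222.9), np.float64(265.1)]
line [array([645.66711935, 183.26631715, 134.40427071]), array([557.21982376, 196.53420863,  92.53930598])] 98.75037374376078 yaw -8.531270632287306
edge yaw -11.610623353659683
edge yaw -9.833000376648846
cross yaw 80.38023714562163
cross yaw 80.8952088464069
caul [array([540.5, 229. , 113.2]), array([534.4, 185.8, 113.8]), array([434. , 202.5,  66.1]), array([443. , 247.6,  66.7])] [np.float64(43.6), np.float64(112.4), np.float64(46.0), np.float64(109.6)] mid top [488.  216.2  89.9]
pin [611.7 186.7 132.8]
top blue 45 299.4888888888889 217.62222222222223 ((300.436279296875, 219.28343200683594), (18.961578369140625, 6.320525646209717), 73.61045837402344) [ 540. -152.   72.]
top yellow 16 306.875 230.0625 ((306.67242431640625, 230.43099975585938), (2.7854299545288086, 7.242117881774902), 68.19859313964844) [ 478. -174.   77.]
side blue 227 259.5330396475771 250.37004405286345 ((257.6147766113281, 251.76229858398438), (13.95602035522461, 27.78400230407715), 39.80556869506836) [ 551. -126.   72.]
side yellow 202 255.71782178217822 243.52970297029702 ((259.5, 252.0), (48.99999237060547, 43.99999237060547), 0.0) [623. -36. 933.]
stripe yaw -9.31918
stripe yaw -9.714275
stripe yaw -10.010372
```

```bash
python3 geo3.py | grep -E 'side line|side caul'
cat > plan.py <<'E'
from h import *
y=np.radians(-9.66); t=np.radians(25)
ux=np.array([np.cos(t)*np.cos(y),np.cos(t)*np.sin(y),np.sin(t)]); nn=np.array([-np.sin(t)*np.cos(y),-np.sin(t)*np.sin(y),np.cos(t)]); uy=np.cross(nn,ux)
O=np.array([562.6,198.2,95.0])
def pan(a,b,c): return O+a*ux+b*uy+c*nn
def Rt(x,z): return np.stack([x,np.cross(z,x),z],1)
def go(pos,Rg,sym=True):
    """delta from measured pose: turn first, then shift in the turned axes"""
    s=r.sense(); Rc=R.from_euler('xyz',s['tcp_rot']).as_matrix(); best=None
    for k in (1,-1):
        G=Rg@np.diag([1,k,k]); w=np.degrees(R.from_matrix(Rc.T@G).as_rotvec())
        if best is None or np.linalg.norm(w)<np.linalg.norm(best[0]): best=(w,G)
    w,G=best
    print('t',round(s['clock'],2),'turn deg',w.round(2),'shift(turned axes) cm',(G.T@(np.asarray(pos)-s['eef_pos'])/10).round(2),'shift(now axes)',(Rc.T@(np.asarray(pos)-s['eef_pos'])/10).round(2),'world d',(np.asarray(pos)-s['eef_pos']).round(1))
    print('  q',s['qpos'].round(2),'pos',s['eef_pos'].round(1),'F',s['contact_force'].round(1),'op',round(s['opening'],3))
def rp():
    s=r.sense(); d=s['eef_pos']-O; print('TCP in panel',(d@ux).round(1),(d@uy).round(1),(d@nn).round(1),'F panel',[round(float(s['contact_force']@a),1) for a in(ux,uy,nn)],'op',round(s['opening'],3),'t',round(s['clock'],2))
E
python3 - <<'E'
from plan import *
s=r.sense();print(R.from_euler('xyz',s['tcp_rot']).as_matrix().round(3))
go(pan(-70,7,110),Rt(-nn,uy))
E
```

```text
side line/pin [-5.7  5.6  0. ]
side line/pin [89.4  3.4 -0. ]
side line/pin [60.2  1.7 13. ]
side caul [-16.9  23.8  28. ]
side caul [-16.6 -27.3  28. ]
side caul [-122.1  -11.    28. ]
side caul [-127.4   39.    28. ]
[[-0.    -0.926  0.376]
 [-0.001  0.376  0.926]
 [-1.    -0.    -0.001]]
t 0.1 turn deg [-12.23  -2.79 -24.91] shift(turned axes) cm [ 17.64 -22.32 -31.31] shift(now axes) [  6.58 -33.78 -24.6 ] world d [ 220.4 -355.1  -65.5]
  q [ 1.18  0.35  1.63 -0.    1.16 -0.  ] pos [235.  578.7 230.6] F [-0.3  0.3 -0.1] op 1.002
```

>>> jog_arm(
  series=[
    [-3.06, -0.7, -6.23, 0, 0, 0, 1],
    [-3.06, -0.7, -6.23, 0, 0, 0, 1],
    [-3.06, -0.7, -6.23, 0, 0, 0, 1],
    [-3.06, -0.7, -6.23, 0, 0, 0, 1],
    [0, 0, 0, 1.5, -2, -2.8, 1],
    [0, 0, 0, 1.6, -2, -2.8, 1],
    [0, 0, 0, 1.6, -2, -2.8, 1],
    [0, 0, 0, 1.6, -2, -2.8, 1],
    [0, 0, 0, 1.6, -2, -2.8, 1],
    [0, 0, 0, 1.6, -2, -2.8, 1],
    [0, 0, 0, 1.6, -2, -2.8, 1],
    [0, 0, 0, 1.6, -2, -2.8, 1],
    [0, 0, 0, 1.6, -2, -2.8, 1],
    [0, 0, 0, 1.6, -2, -2.8, 1],
    [0, 0, 0, 1.6, -2, -2.8, 1],
    [0, 0, 0, 0, 0, 0, 1],
  ],
  force=40,
)

```text
clock: 1.7
eef_pos: [453.6, 225.7, 164.4]
tcp_rot: [-1.573, 1.135, -0.175]
contact_force: [-0.3, 0.3, -0.3]
opening: 1.002
```

Run:
```python
from plan import *
go(pan(-70,7,60),Rt(-nn,uy)); rp()
p,d=shot('side',1); crop(p,130,290,60,220,4.5,'pics/s1.png')
p,d=shot('top',1); crop(p,130,290,130,270,4.5,'pics/t1.png')
```

```text
t 1.7 turn deg [-0.19 -0.15 -0.04] shift(turned axes) cm [ 5.02 -0.22 -0.18] shift(now axes) [ 5.02 -0.23 -0.16] world d [ 22.6  -5.7 -44.6]
  q [ 0.67  0.14  2.18 -0.59  0.6  -0.26] pos [453.6 225.7 164.4] F [-0.3  0.3 -0.3] op 1.002
TCP in panel -72.2 8.8 110.2 F panel [-0.5, 0.3, -0.1] op 1.002 t 1.7
```

View pics/s1.png

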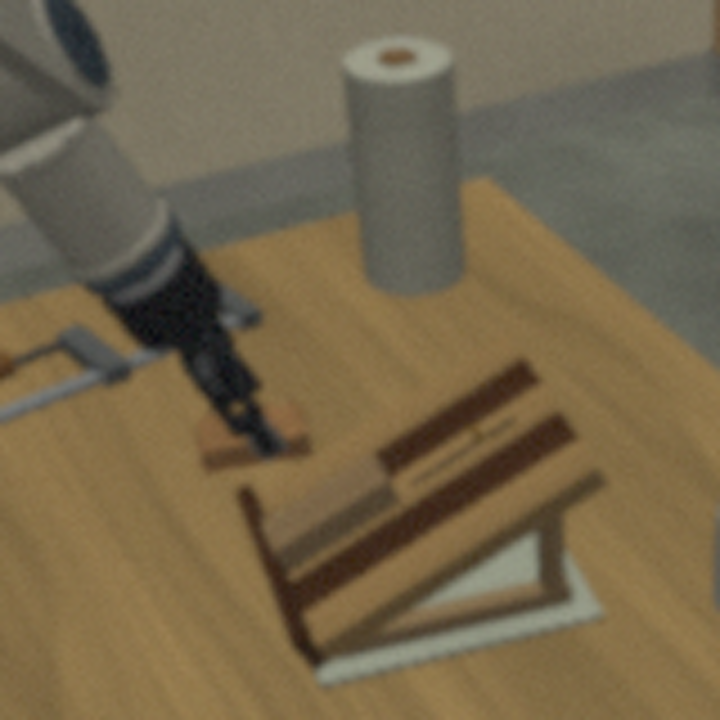

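View pics/t1.png

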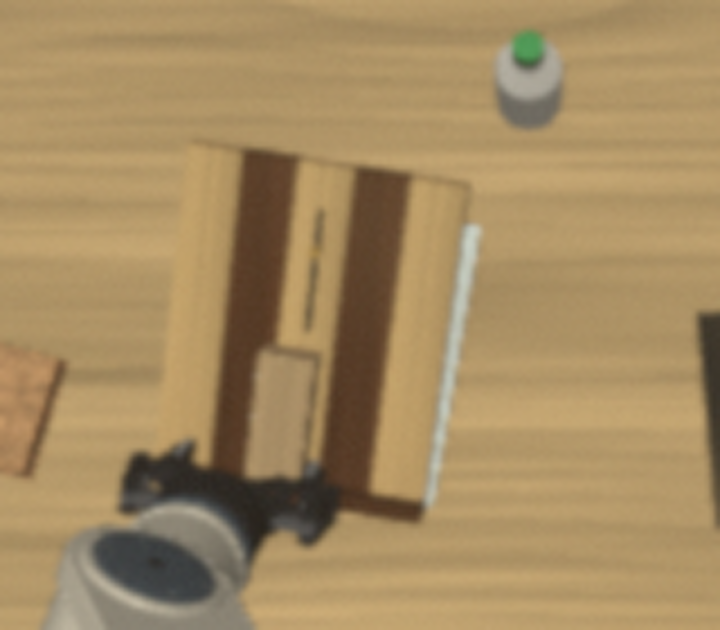

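The gripper is over the caul: fingertips sit at about top (171,229) and (199,234), straddling its lower half, and all bystanders are undisturbed. I'll compare these with the projected TCP.

Run:
```python
from plan import *
s=r.sense();e=s['eef_pos'];
for b in(0,-13):
  for k in(1,-1): print(b,k,proj('top',e-b*0+(-nn*b)+0*uy+k*45*uy if 0 else e+nn*(-b)+k*45*uy).round(1),proj('side',e+nn*(-b)+k*45*uy).round(1))
```

```text
0 1 [172. 229.] [187.3 149. ]
0 -1 [198.6 233.5] [192.7 162.3]
-13 1 [170.9 230.4] [185.3 146.5]
-13 -1 [197.9 234.9] [190.7 159.8]
```

>>> jog_arm(
  series=[
    [0, 0, 0, 2.5, -0.1, -0.1, 1],
    [0, 0, 0, 3, -0.1, -0.1, 1],
    [0, 0, 0, 2.5, 0, 0, 1],
    [0, 0, 0, 1.5, 0, 0, 1],
    [0, 0, 0, 1.2, 0, 0, 1],
    [0, 0, 0, 0, 0, 0, 1],
    [0, 0, 0, 0, 0, 0, 1],
  ],
)

```text
clock: 2.5
eef_pos: [498.9, 220.9, 69.3]
tcp_rot: [-1.568, 1.134, -0.164]
contact_force: [0.2, 0.5, 0.4]
opening: 0.999
```

Run:
```python
from plan import *
go(pan(-70,7,3),Rt(-nn,uy)); rp()
```

```text
t 2.5 turn deg [0.04 0.1  0.02] shift(turned axes) cm [ 0.19 -0.13 -0.47] shift(now axes) [ 0.19 -0.13 -0.47] world d [ 1.1 -5.  -1.2]
  q [ 0.6   0.37  2.18 -0.87  0.39 -0.03] pos [498.9 220.9  69.3] F [0.2 0.5 0.4] op 0.999
TCP in panel -71.3 11.7 4.9 F panel [0.3, 0.6, 0.4] op 0.999 t 2.5
```

>>> jog_arm(
  series=[
    [0, 0, 0, 0.1, -0.1, -0.4, 1],
    [0, 0, 0, 0, 0, 0, 0.6],
    [0, 0, 0, 0, 0, 0, 0.4],
    [0, 0, 0, 0, 0, 0, 0.3],
    [0, 0, 0, 0, 0, 0, 0.3],
    [0, 0, 0, 0, 0, 0, 0.3],
  ],
  force=40,
)

```text
clock: 3.1
eef_pos: [500.0, 216.1, 69.4]
tcp_rot: [-1.565, 1.133, -0.164]
contact_force: [-4.2, 0.2, 7.2]
opening: 0.516
```

Run:
```python
from plan import *
go(pan(-70,7,3),Rt(-nn,uy)); rp()
```

```text
t 3.1 turn deg [-0.06  0.12  0.07] shift(turned axes) cm [ 0.11  0.05 -0.01] shift(now axes) [ 0.11  0.05 -0.01] world d [-0.  -0.1 -1.2]
  q [ 0.59  0.37  2.19 -0.87  0.39 -0.03] pos [500.  216.1  69.4] F [-4.2  0.2  7.2] op 0.516
TCP in panel -69.5 7.1 4.1 F panel [-0.8, -0.5, 8.3] op 0.516 t 3.1
```

>>> jog_arm(
  series=[
    [0, 0, 0, -1, 0, 0, 0.3],
    [0, 0, 0, -2, 0, 0, 0.3],
    [0, 0, 0, -3, 0, 0, 0.3],
    [0, 0, 0, -3, 0, 0, 0.3],
    [0, 0, 0, -3, 0, 0, 0.3],
    [0, 0, 0, 0, 0, 0, 0.3],
  ],
)

```text
clock: 3.7
eef_pos: [450.1, 225.3, 180.7]
tcp_rot: [-1.558, 1.131, -0.156]
contact_force: [1.0, -0.0, -1.5]
opening: 0.522
```

Run:
```python
from plan import *
rp()
z=np.array([np.sin(0.0),1,0]); 
go((400,0,150),Rt(np.array([0,0,-1.]),z))
```

```text
TCP in panel -68.4 7.9 126.5 F panel [0.3, 0.2, -1.8] op 0.522 t 3.7
t 3.7 turn deg [-9.53 -1.81 25.18] shift(turned axes) cm [  3.07   5.01 -22.53] shift(now axes) [  2.17   2.32 -23.07] world d [ -50.1 -225.3  -30.7]
  q [ 0.68  0.1   2.18 -0.57  0.63 -0.3 ] pos [450.1 225.3 180.7] F [ 1.  -0.  -1.5] op 0.522
```

>>> jog_arm(
  series=[
    [-2.38, -0.45, 6.3, 0, 0, 0, 0.3],
    [-2.38, -0.45, 6.3, 0, 0, 0, 0.3],
    [-2.38, -0.45, 6.3, 0, 0, 0, 0.3],
    [-2.38, -0.45, 6.3, 0, 0, 0, 0.3],
    [0, 0, 0, 0, 0.7, -3, 0.3],
    [0, 0, 0, 0.2, 0.7, -4, 0.3],
    [0, 0, 0, 0.5, 0.8, -4, 0.3],
    [0, 0, 0, 0.8, 0.9, -4, 0.3],
    [0, 0, 0, 0.8, 0.9, -4, 0.3],
    [0, 0, 0, 0.8, 1, -3.5, 0.3],
    [0, 0, 0, 0, 0, 0, 0.3],
    [0, 0, 0, 0, 0, 0, 0.3],
  ],
)

```text
clock: 4.9
eef_pos: [396.9, -2.6, 146.4]
tcp_rot: [-1.957, 1.542, -0.405]
contact_force: [0.7, -0.4, -0.7]
opening: 0.523
```

Run:
```python
from plan import *
go((400,0,8),Rt(np.array([0,0,-1.]),np.array([0,1.,0])))
p,d=shot('side',2); crop(p,100,300,80,280,3,'pics/s2.png')
```

```text
t 4.9 turn deg [-1.07 -0.64  1.54] shift(turned axes) cm [13.84 -0.31  0.26] shift(now axes) [13.84  0.06  0.42] world d [   3.1    2.6 -138.4]
  q [-0.    0.1   2.19 -0.02  0.82 -1.54] pos [396.9  -2.6 146.4] F [ 0.7 -0.4 -0.7] op 0.523
```

View pics/s2.png

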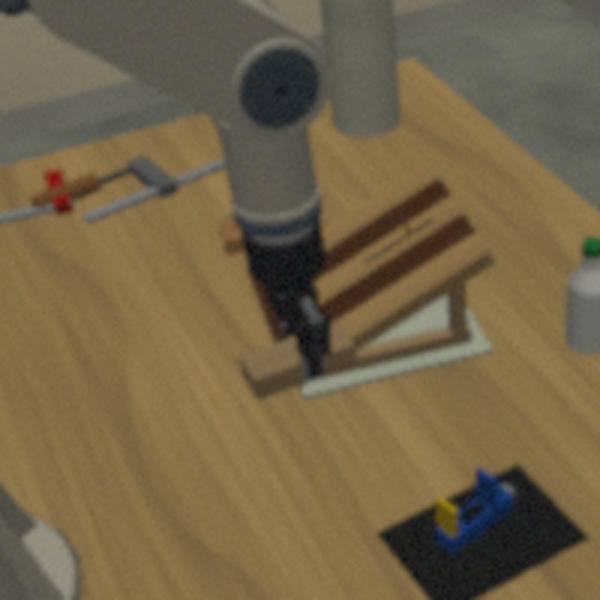

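The caul hangs level in the jaws at crop (290,365), and the logger and bystanders are unmoved. I'll lower it and feel for the bench.

>>> jog_arm(
  series=[
    [-1, -0.6, 1.5, 0, 0, 0, 0.3],
    [0, 0, 0, 3, 0, 0.1, 0.3],
    [0, 0, 0, 4, 0, 0.1, 0.3],
    [0, 0, 0, 3.5, 0, 0, 0.3],
    [0, 0, 0, 2, 0, 0, 0.3],
    [0, 0, 0, 1, 0, 0, 0.3],
    [0, 0, 0, 0, 0, 0, 0.3],
    [0, 0, 0, 0, 0, 0, 0.3],
  ],
)

```text
clock: 5.75
eef_pos: [398.1, 0.7, 12.5]
tcp_rot: [-1.775, 1.568, -0.201]
contact_force: [0.7, 0.5, -0.8]
opening: 0.52
```

Run:
```python
from plan import *
go((400,0,5),Rt(np.array([0,0,-1.]),np.array([0,1.,0])))
```

```text
t 5.75 turn deg [ 0.15 -0.03  0.13] shift(turned axes) cm [ 0.75 -0.19 -0.07] shift(now axes) [ 0.75 -0.19 -0.07] world d [ 1.9 -0.7 -7.5]
  q [-0.    0.39  2.26 -0.    0.49 -1.57] pos [398.1   0.7  12.5] F [ 0.7  0.5 -0.8] op 0.52
```

>>> jog_arm(
  series=[
    [0, 0, 0, 0.4, 0, 0, 0.3],
    [0, 0, 0, 0.2, 0, 0, 0.3],
    [0, 0, 0, 0.1, 0, 0, 0.3],
    [0, 0, 0, 0, 0, 0, 0.3],
  ],
)

```text
clock: 6.15
eef_pos: [397.5, 0.2, 5.2]
tcp_rot: [-1.797, 1.569, -0.224]
contact_force: [-0.2, -0.7, -0.8]
opening: 0.519
```

>>> jog_arm(
  series=[
    [0, 0, 0, 0.1, 0, 0, 0.3],
    [0, 0, 0, 0, 0, 0, 0.3],
  ],
)

```text
clock: 6.35
eef_pos: [397.4, 0.2, 4.1]
tcp_rot: [-1.838, 1.569, -0.265]
contact_force: [-0.7, -0.2, -0.3]
opening: 0.518
```

>>> jog_arm(
  series=[
    [0, 0, 0, 0.1, 0, 0, 0.3],
    [0, 0, 0, 0, 0, 0, 0.3],
  ],
)

```text
clock: 6.55
eef_pos: [397.5, 0.2, 3.5]
tcp_rot: [-1.828, 1.569, -0.255]
contact_force: [-2.3, -0.2, 11.6]
opening: 0.518
```

Contact with the bench, so I'll release and retreat.

>>> jog_arm(
  series=[
    [0, 0, 0, 0, 0, 0, 0.6],
    [0, 0, 0, 0, 0, 0, 0.8],
    [0, 0, 0, 0, 0, 0, 0.9],
    [0, 0, 0, -1, 0, 0, 1],
    [0, 0, 0, -2, 0, 0, 1],
    [0, 0, 0, -3, 0, 0, 1],
    [0, 0, 0, -4, 0, 0, 1],
    [0, 0, 0, -3, 0, 0, 1],
    [0, 0, 0, 0, 0, 0, 1],
  ],
)

```text
clock: 7.45
eef_pos: [399.7, 0.3, 137.1]
tcp_rot: [-1.626, 1.562, -0.053]
contact_force: [0.3, -0.3, 0.6]
opening: 1.0
```

Run:
```python
from plan import *
a=np.radians(17.5); lx=np.array([np.cos(a),np.sin(a),0]); L=np.array([501,-175.3,4.])
go(L-11*lx+np.array([0,0,90]),Rt(np.array([0,0,-1.]),lx))
p,d=shot('top',3); W=cloud('top',d)
crop(p,200,330,150,290,4.2,'pics/t3.png')
```

```text
t 7.45 turn deg [72.61  0.29  0.45] shift(turned axes) cm [  4.31 -19.8    3.28] shift(now axes) [  4.39  -9.01 -17.91] world d [  90.8 -178.9  -43.1]
  q [-0.    0.13  2.19 -0.    0.82 -1.57] pos [3.997e+02 3.000e-01 1.371e+02] F [ 0.3 -0.3  0.6] op 1.0
```

View pics/t3.png

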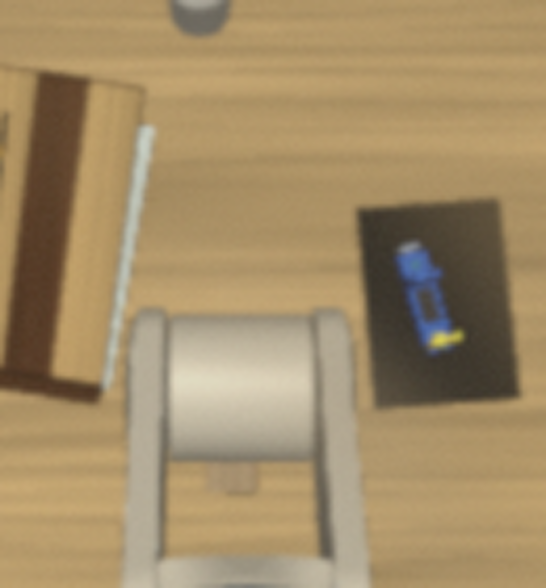

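The caul's end is visible at crop (232,475), lying flat under the arm. Now over to the logger.

>>> jog_arm(
  series=[
    [8.07, 0, 0, 0, 0, 0, 1],
    [8.07, 0, 0, 0, 0, 0, 1],
    [8.07, 0, 0, 0, 0, 0, 1],
    [8.07, 0, 0, 0, 0, 0, 1],
    [8.07, 0, 0, 0, 0, 0, 1],
    [8.07, 0, 0, 0, 0, 0, 1],
    [8.07, 0, 0, 0, 0, 0, 1],
    [8.07, 0, 0, 0, 0, 0, 1],
    [8.07, 0, 0, 0, 0, 0, 1],
    [0, 0.3, 0.4, 0, -3, 0.5, 1],
    [0, 0, 0, 0, -4, 0.6, 1],
    [0, 0, 0, 0, -4, 0.6, 1],
    [0, 0, 0, 0, -4, 0.7, 1],
    [0, 0, 0, 0.5, -3, 0.6, 1],
    [0, 0, 0, 1, -1.8, 0.3, 1],
    [0, 0, 0, 0, 0, 0, 1],
    [0, 0, 0, 0, 0, 0, 1],
  ],
)

```text
clock: 9.2
eef_pos: [486.7, -178.1, 115.8]
tcp_rot: [2.226, 1.561, 2.53]
contact_force: [-0.3, 0.4, -0.2]
opening: 0.999
```

Run:
```python
from plan import *
a=np.radians(17.5); lx=np.array([np.cos(a),np.sin(a),0]); L=np.array([501,-175.3,4.])
go(L-11*lx+np.array([0,0,27]),Rt(np.array([0,0,-1.]),lx))
p,d=shot('side',4); crop(p,210,310,170,290,6,'pics/s4.png')
p,d=shot('top',4); crop(p,250,350,160,270,6,'pics/t4.png')
```

```text
t 9.2 turn deg [-0.08 -0.36 -0.46] shift(turned axes) cm [ 8.48 -0.16  0.35] shift(now axes) [ 8.48 -0.23  0.4 ] world d [  3.8  -0.5 -84.8]
  q [-0.36  0.34  1.95  0.    0.86 -0.66] pos [ 486.7 -178.1  115.8] F [-0.3  0.4 -0.2] op 0.999
```

View pics/s4.png

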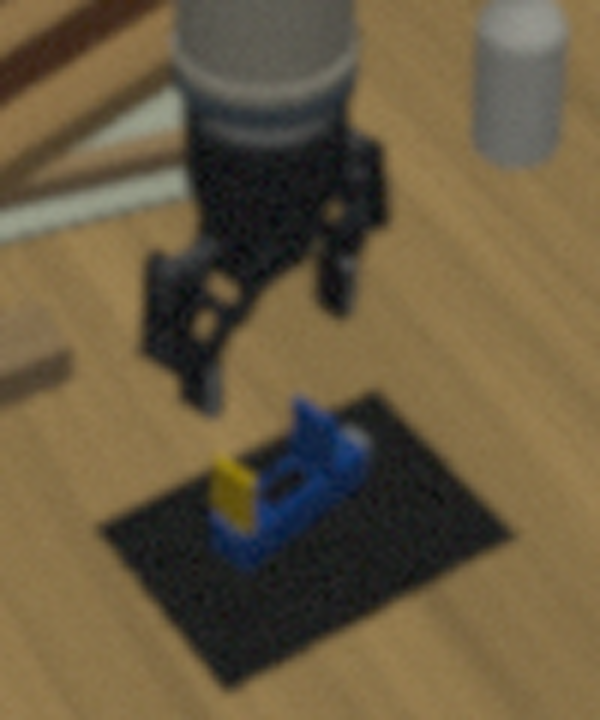

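View pics/t4.png

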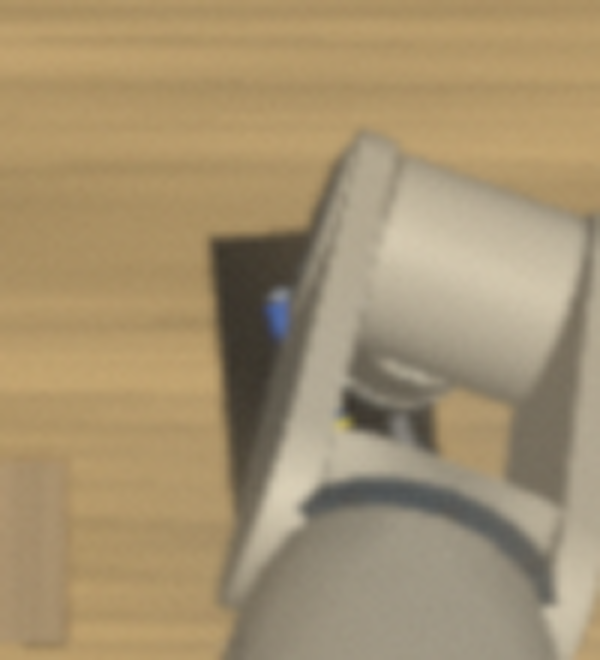

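The open jaws stand above the logger with the ears between them: side crop, fingertips at (205,405) and (340,310), ears at (235,490) and (315,430). I'll correct laterally, go partway down and look again.

>>> jog_arm(
  series=[
    [0, -0.36, -0.46, 0, -0.16, 0.35, 1],
    [0, 0, 0, 2, 0, 0, 1],
    [0, 0, 0, 2.2, 0, 0, 1],
    [0, 0, 0, 1.5, 0, 0, 1],
    [0, 0, 0, 0, 0, 0, 1],
    [0, 0, 0, 0, 0, 0, 1],
  ],
)

```text
clock: 9.9
eef_pos: [492.2, -178.7, 60.4]
tcp_rot: [-0.684, 1.568, -0.378]
contact_force: [-0.1, -0.1, 1.0]
opening: 1.002
```

Run:
```python
from plan import *
a=np.radians(17.5); lx=np.array([np.cos(a),np.sin(a),0]); L=np.array([501,-175.3,4.])
go(L-11*lx+np.array([0,0,27]),Rt(np.array([0,0,-1.]),lx))
p,d=shot('side',5); crop(p,230,290,210,280,9,'pics/s5.png')
```

```text
t 9.9 turn deg [0.01 0.15 0.12] shift(turned axes) cm [ 2.94  0.06 -0.16] shift(now axes) [ 2.94  0.07 -0.16] world d [ -1.7   0.1 -29.4]
  q [-0.35  0.43  1.98 -0.    0.73 -0.66] pos [ 492.2 -178.7   60.4] F [-0.1 -0.1  1. ] op 1.002
```

View pics/s5.png

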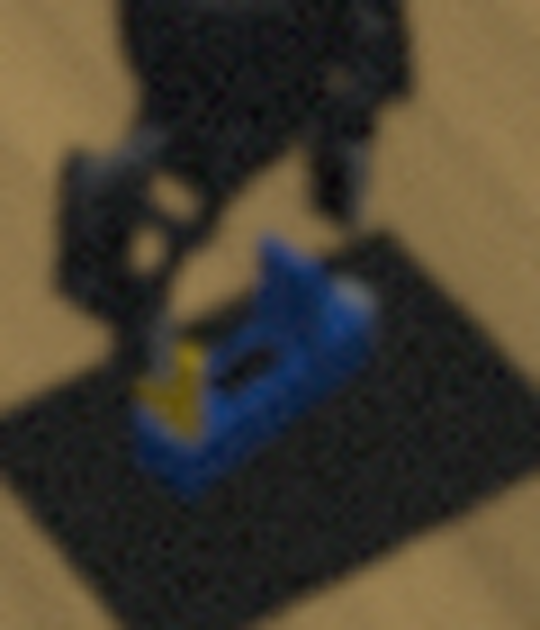

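The rear finger stands just behind the yellow ear and the front finger ahead of the blue ear, with no contact. Down and pinch.

>>> jog_arm(
  series=[
    [0, 0, 0, 1.5, 0, -0.15, 1],
    [0, 0, 0, 1.3, 0, 0, 1],
    [0, 0, 0, 0.1, 0, 0, 1],
    [0, 0, 0, 0, 0, 0, 1],
    [0, 0, 0, 0, 0, 0, 0.8],
    [0, 0, 0, 0, 0, 0, 0.75],
  ],
  force=40,
)

```text
clock: 10.55
eef_pos: [491.1, -179.7, 31.4]
tcp_rot: [-0.677, 1.567, -0.372]
contact_force: [-0.1, 0.3, 0.9]
opening: 0.752
```

Run:
```python
from plan import *
a=np.radians(17.5); lx=np.array([np.cos(a),np.sin(a),0]); L=np.array([501,-175.3,4.])
go(L-11*lx+np.array([0,0,27]),Rt(np.array([0,0,-1.]),lx))
p,d=shot('side',6); crop(p,230,290,210,280,9,'pics/s6.png')
```

```text
t 10.55 turn deg [-0.03  0.17  0.14] shift(turned axes) cm [ 0.04  0.12 -0.02] shift(now axes) [ 0.04  0.12 -0.02] world d [-0.6  1.1 -0.4]
  q [-0.35  0.48  2.   -0.    0.66 -0.66] pos [ 491.1 -179.7   31.4] F [-0.1  0.3  0.9] op 0.752
```

View pics/s6.png

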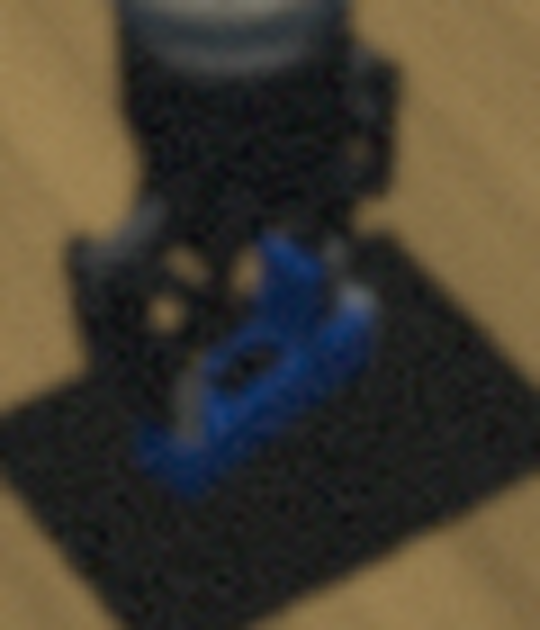

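The fingers are set against both ears, yellow ear hidden behind the rear finger at (185,400). I'll pinch fully.

>>> jog_arm(
  series=[
    [0, 0, 0, 0, 0, 0, 0.68],
    [0, 0, 0, 0, 0, 0, 0.62],
    [0, 0, 0, 0, 0, 0, 0.56],
    [0, 0, 0, 0, 0, 0, 0.5],
    [0, 0, 0, 0, 0, 0, 0.44],
    [0, 0, 0, 0, 0, 0, 0.4],
    [0, 0, 0, 0, 0, 0, 0.4],
    [0, 0, 0, 0, 0, 0, 0.4],
  ],
  force=40,
)

```text
clock: 11.4
eef_pos: [496.5, -180.5, 34.5]
tcp_rot: [-0.553, 1.557, -0.249]
contact_force: [9.4, 6.8, 25.1]
opening: 0.459
```

Run:
```python
from plan import *
print(r.sense())
p,d=shot('side',7); crop(p,230,290,210,280,9,'pics/s7.png')
```

```text
{'clock': 11.4, 'qpos': array([-0.35244943,  0.47479896,  1.99058094,  0.0024095 ,  0.66200082,
       -0.65841565]), 'qvel': array([ 0.00014215,  0.00040094, -0.00027135, -0.00036886,  0.00124407,
       -0.00045938]), 'joint_efforts': array([ -4.94063929, -42.02633858, -10.81449419,  -1.94973685,
         1.37962304,  -0.14839944]), 'eef_pos': array([ 496.52842351, -180.48745918,   34.45399423]), 'tcp_rot': array([-0.55269115,  1.55650603, -0.24861493]), 'contact_force': array([ 9.40899428,  6.76968287, 25.08215613]), 'wrist_torque': array([ 1.05805531, -0.89960125, -0.17269798]), 'opening': 0.4587876116457237}
```

View pics/s7.png

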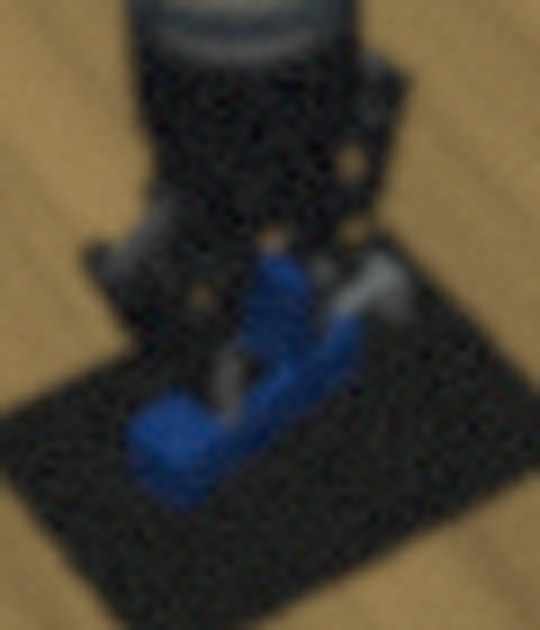

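The hook is out, at (390,290) in the crop, and the opening of 39 mm matches a full pinch. There is 25 N of downward press from the finger swing, so I'll lift gently.

>>> jog_arm(
  series=[
    [0, 0, 0, -0.3, 0, 0, 0.4],
    [0, 0, 0, -0.3, 0, 0, 0.4],
    [0, 0, 0, -0.5, 0, 0, 0.4],
    [0, 0, 0, -1, 0, 0, 0.4],
    [0, 0, 0, -2, 0, 0, 0.4],
    [0, 0, 0, -3, 0, 0, 0.4],
    [0, 0, 0, -4, 0, 0, 0.4],
    [0, 0, 0, -4, 0, 0, 0.4],
    [0, 0, 0, 0, 0, 0, 0.4],
    [0, 0, 0, 0, 0, 0, 0.4],
  ],
  force=50,
)

```text
clock: 12.45
eef_pos: [490.4, -179.6, 182.9]
tcp_rot: [-0.681, 1.566, -0.376]
contact_force: [-0.0, -0.0, -1.4]
opening: 0.444
```

Run:
```python
from plan import *
s=r.sense();print(s['clock'],s['eef_pos'],s['contact_force'],s['opening'],s['wrist_torque']);Rc=R.from_euler('xyz',s['tcp_rot']).as_matrix();print(Rc.round(3))
p,d=shot('side',8); crop(p,220,300,180,270,8,'pics/s8.png')
p,d=shot('top',8); crop(p,250,350,160,270,6,'pics/t8.png')
```

```text
12.45 [ 490.39791008 -179.58851247  182.90390268] [-0.02606799 -0.01577922 -1.38798939] 0.4438378410798447 [-0.0217459  -0.0292399  -0.06629657]
[[ 0.005 -0.3    0.954]
 [-0.002  0.954  0.3  ]
 [-1.    -0.003  0.004]]
```

View pics/s8.png

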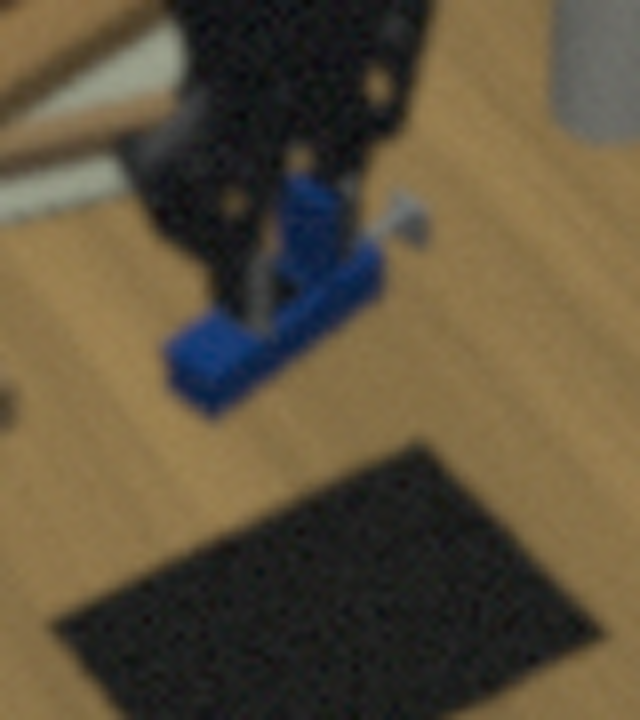

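View pics/t8.png

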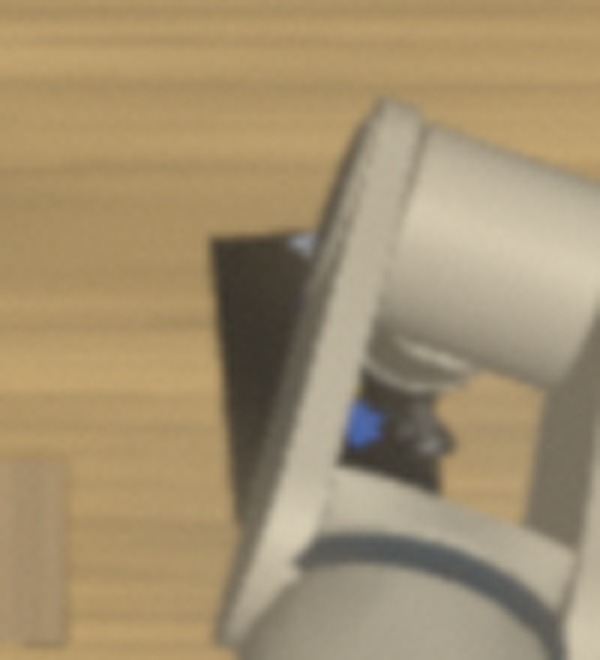

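Run:
```python
from plan import *
px=lambda x,y,s,u0,v0:np.array([u0+(x+.5)/s-.5,v0+(y+.5)/s-.5])
a=onz('side',*px(214,414,8,220,180),152.4);b=onz('side',*px(384,293,8,220,180),152.4);print(a,b,b-a,np.linalg.norm(b-a),np.degrees(np.arctan2((b-a)[1],(b-a)[0])))
s=r.sense();e=s['eef_pos'];ang=np.radians(17.5);lx=np.array([np.cos(ang),np.sin(ang),0]);ly=np.array([-lx[1],lx[0],0])
o=np.array([e[0],e[1],152.4])
for nm,q in(('rearR',o-45*lx-13*ly),('noseR',o+45*lx-13*ly),('rearRtop',o-45*lx-13*ly+[0,0,24]),('noseRtop',o+45*lx-13*ly+[0,0,24]),('hook',o+69*lx),('hookTopEnd',o+74*lx+[0,0,21])):
    u=proj('side',q); print(nm,((u-[220,180]+.5)*8-.5).round(0))
p,d=load('side',8); 
# target over panel
go(pan(63-57,0,130),Rt(-nn,ux))
```

```text
[ 451.42570719 -193.41363747  152.4       ] [ 534.90905824 -169.85884193  152.4       ] [83.48335105 23.55479554  0.        ] 86.74271320885522 15.756392530307865
rearR [227. 436.]
noseR [398. 305.]
rearRtop [225. 386.]
noseRtop [398. 256.]
hook [415. 256.]
hookTopEnd [424. 207.]
t 12.55 turn deg [ 26.7  -24.47  -5.89] shift(turned axes) cm [-4.83 38.43 -2.22] shift(now axes) [-3.45 36.05 13.92] world d [ 24.6 385.6  34.4]
  q [-0.35  0.25  1.9  -0.    0.99 -0.66] pos [ 489.2 -179.1  181. ] F [-0.9  0.3 -1.6] op 0.447
```

The logger is held level, hook out at crop (405,220). The projected corners agree up to the side camera's bias of about 2 px. Next: turn, and carry it over the panel.

>>> jog_arm(
  series=[
    [4.45, -4.08, -0.98, 0, 0, 0, 0.4],
    [4.45, -4.08, -0.98, 0, 0, 0, 0.4],
    [4.45, -4.08, -0.98, 0, 0, 0, 0.4],
    [4.45, -4.08, -0.98, 0, 0, 0, 0.4],
    [4.45, -4.08, -0.98, 0, 0, 0, 0.4],
    [4.45, -4.08, -0.98, 0, 0, 0, 0.4],
    [0, 0, 0, -1.5, 2, -0.2, 0.4],
    [0, 0, 0, -1.5, 3.5, -0.2, 0.4],
    [0, 0, 0, -1, 4, -0.2, 0.4],
    [0, 0, 0, -0.8, 4, -0.2, 0.4],
    [0, 0, 0, 0, 4, -0.2, 0.4],
    [0, 0, 0, 0, 4, -0.2, 0.4],
    [0, 0, 0, 0, 4, -0.2, 0.4],
    [0, 0, 0, 0, 4, -0.2, 0.4],
    [0, 0, 0, 0, 4, -0.2, 0.4],
    [0, 0, 0, 0, 3, -0.2, 0.4],
    [0, 0, 0, 0, 1.9, -0.2, 0.4],
    [0, 0, 0, 0, 0, 0, 0.4],
    [0, 0, 0, 0, 0, 0, 0.4],
  ],
)

```text
clock: 14.45
eef_pos: [513.8, 205.4, 214.3]
tcp_rot: [-0.006, 1.135, -0.173]
contact_force: [0.7, -0.9, -0.8]
opening: 0.447
```

Run:
```python
from plan import *
rp(); go(pan(63-57,0,80),Rt(-nn,ux))
p,d=shot('side',9); crop(p,150,290,80,220,5,'pics/s9.png')
p,d=shot('top',9); crop(p,150,280,130,270,5,'pics/t9.png')
```

```text
TCP in panel 5.8 -1.1 128.9 F panel [0.4, -0.8, -1.1] op 0.447 t 14.45
t 14.45 turn deg [ 0.12 -0.03  0.11] shift(turned axes) cm [4.89 0.11 0.02] shift(now axes) [4.89 0.12 0.03] world d [ 20.8  -2.4 -44.2]
  q [ 0.55  0.12  2.07 -0.47  0.67  1.04] pos [513.8 205.4 214.3] F [ 0.7 -0.9 -0.8] op 0.447
```

View pics/s9.png

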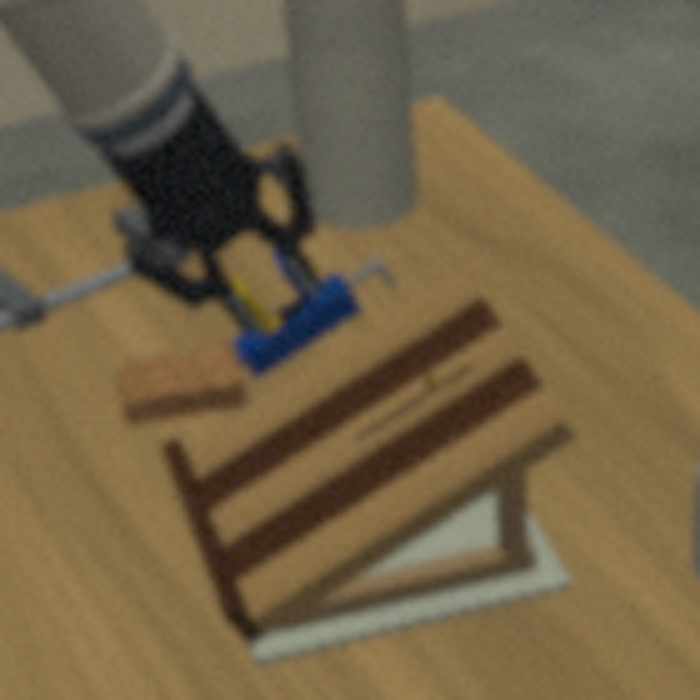

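View pics/t9.png

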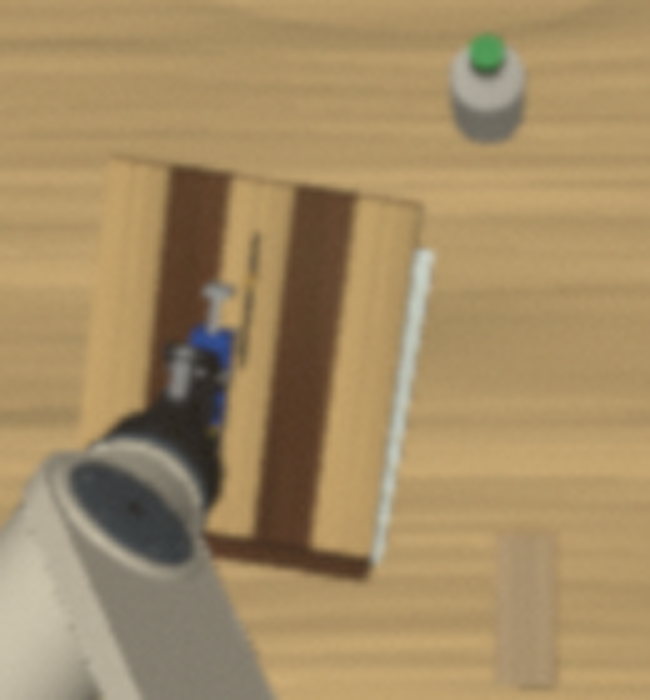

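Both views show the logger above the upper half of the panel, parallel to the stripes: hook at top crop (217,290), pin at (252,275), caul flat on the bench at (525,610). I'll check the hook position against the pin.

Run:
```python
from plan import *
px=lambda x,y,s,u0,v0:np.array([u0+(x+.5)/s-.5,v0+(y+.5)/s-.5])
def onpl(n,uv,h):
    o,d=ray(n,*uv); t=((O+nn*h-o)@nn)/(d@nn); X=o+t*d-O; return (X@ux).round(1),(X@uy).round(1)
T=lambda x,y:px(x,y,5,150,130); S=lambda x,y:px(x,y,5,150,80)
u=98.5
print('hook top centre',onpl('top',T(217,291),u+21)); print('rod mid',onpl('top',T(214,312),u+21)); print('nose top L/R',onpl('top',T(192,333),u+24),onpl('top',T(234,330),u+24))
print('pin top',onpl('top',T(252,275),13),'line',onpl('top',T(257,235),0),onpl('top',T(241,362),0))
print('side: hook tip',onpl('side',S(394,285),u+2),'nose R bottom',onpl('side',S(357,305),u),'rearR bottom',onpl('side',S(260,373),u),'noseRtop',onpl('side',S(355,283),u+24))
print('pin',onpl('side',S(431,380),13),'line',onpl('side',S(358,436),0),onpl('side',S(470,368),0))
p,d=load('top',9); crop(p,178,210,165,215,14,'pics/t9z.png')
```

```text
hook top centre (np.float64(80.8), np.float64(1.9))
rod mid (np.float64(66.7), np.float64(2.2))
nose top L/R (np.float64(51.4), np.float64(14.2)) (np.float64(57.9), np.float64(-12.5))
pin top (np.float64(67.5), np.float64(-1.7)) line (np.float64(93.2), np.float64(0.4)) (np.float64(0.1), np.float64(0.6))
side: hook tip (np.float64(77.5), np.float64(-2.3)) nose R bottom (np.float64(47.8), np.float64(4.6)) rearR bottom (np.float64(-35.3), np.float64(-1.7)) noseRtop (np.float64(55.9), np.float64(-7.3))
pin (np.float64(61.9), np.float64(-1.2)) line (np.float64(-6.5), np.float64(6.3)) (np.float64(90.5), np.float64(2.9))
```

View pics/t9z.png

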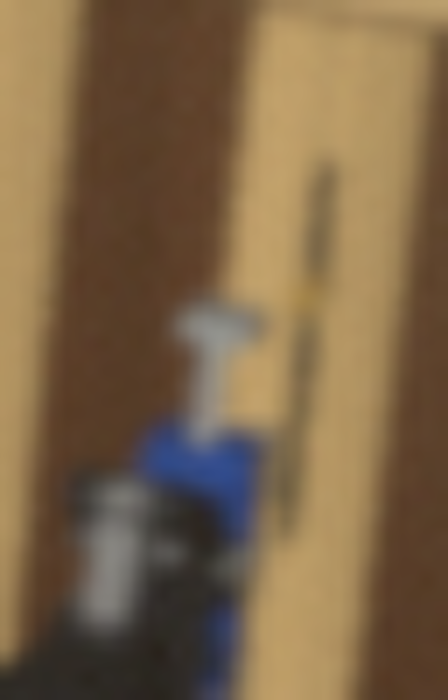

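Run:
```python
from plan import *
px=lambda x,y,s,u0,v0:np.array([u0+(x+.5)/s-.5,v0+(y+.5)/s-.5])
def onpl(n,uv,h):
    o,d=ray(n,*uv); t=((O+nn*h-o)@nn)/(d@nn); X=o+t*d-O; return (X@ux).round(1),(X@uy).round(1)
T=lambda x,y:px(x,y,14,178,165)
u=98.5
print('pin h13/h7',onpl('top',T(308,297),13),onpl('top',T(308,297),7),'line',onpl('top',T(326,160),0),onpl('top',T(288,530),0))
print('hook plate',onpl('top',T(217,320),u+18),'L',onpl('top',T(173,325),u+18),'R',onpl('top',T(265,320),u+18),'nose',onpl('top',T(150,440),u+24),onpl('top',T(262,430),u+24))
```

```text
pin h13/h7 (np.float64(63.2), np.float64(-0.6)) (np.float64(61.6), np.float64(0.4)) line (np.float64(95.3), np.float64(1.3)) (np.float64(-1.1), np.float64(-0.6))
hook plate (np.float64(81.3), np.float64(2.5)) L (np.float64(78.5), np.float64(12.4)) R (np.float64(83.2), np.float64(-8.4)) nose (np.float64(52.3), np.float64(13.5)) (np.float64(59.0), np.float64(-11.8))
```

>>> jog_arm(
  series=[
    [0, 0, 0, 2, 0, -0.1, 0.4],
    [0, 0, 0, 3, 0, -0.1, 0.4],
    [0, 0, 0, 1.5, 0, 0, 0.4],
    [0, 0, 0, 0.5, 0, 0, 0.4],
    [0, 0, 0, 0, 0, 0, 0.4],
    [0, 0, 0, 0, 0, 0, 0.4],
  ],
)

```text
clock: 15.15
eef_pos: [542.6, 201.1, 152.5]
tcp_rot: [0.0, 1.132, -0.169]
contact_force: [-0.4, 0.2, -0.9]
opening: 0.443
```

Run:
```python
from plan import *
rp(); go(pan(4,-1,33),Rt(-nn,ux))
p,d=shot('top',10); crop(p,170,230,160,235,8,'pics/t10.png')
p,d=shot('side',10); crop(p,190,260,120,190,8,'pics/s10.png')
```

```text
TCP in panel 6.0 -0.5 60.6 F panel [-0.8, 0.1, -0.7] op 0.443 t 15.15
t 15.15 turn deg [-0.02  0.15 -0.  ] shift(turned axes) cm [ 2.76 -0.05 -0.2 ] shift(now axes) [ 2.76 -0.05 -0.21] world d [  9.6  -2.2 -25.9]
  q [ 0.51  0.25  2.08 -0.56  0.53  1.12] pos [542.6 201.1 152.5] F [-0.4  0.2 -0.9] op 0.443
```

View pics/t10.png

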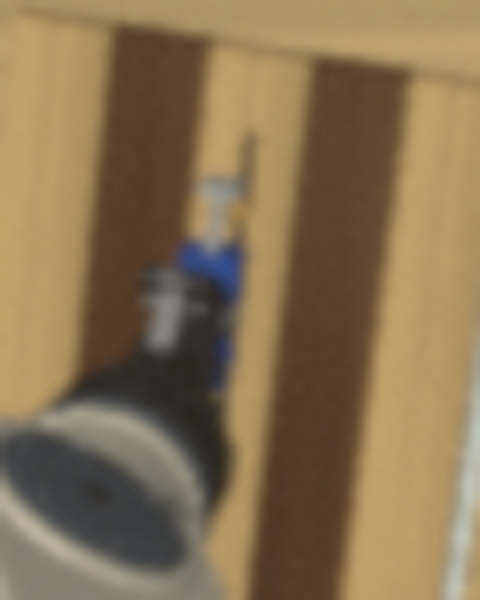

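View pics/s10.png

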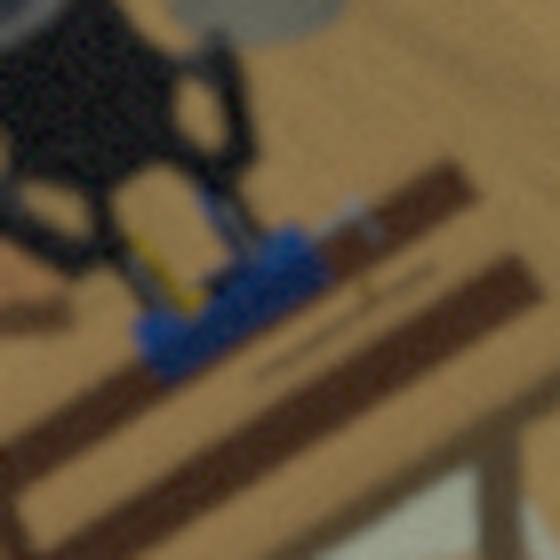

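The top crop shows hook plate (218,187), pin (240,208) and nose edge (212,243), so with parallax the pin lies between hook and nose. Lowering in steps and watching the force.

>>> jog_arm(
  series=[
    [0, 0, 0, 0.7, 0, -0.2, 0.4],
    [0, 0, 0, 0.7, 0, 0, 0.4],
    [0, 0, 0, 0.5, 0, 0, 0.4],
    [0, 0, 0, 0, 0, 0, 0.4],
  ],
)

```text
clock: 15.65
eef_pos: [548.4, 199.9, 132.7]
tcp_rot: [-0.003, 1.133, -0.171]
contact_force: [0.1, -0.2, -0.2]
opening: 0.442
```

Run:
```python
from plan import *
rp()
```

```text
TCP in panel 3.0 -0.7 40.2 F panel [-0.0, -0.2, -0.3] op 0.442 t 15.65
```

>>> jog_arm(
  series=[
    [0, 0, 0, 0.3, 0, 0, 0.4],
    [0, 0, 0, 0.2, 0, 0, 0.4],
    [0, 0, 0, 0, 0, 0, 0.4],
  ],
)

```text
clock: 15.95
eef_pos: [550.7, 199.7, 128.9]
tcp_rot: [-0.001, 1.133, -0.169]
contact_force: [0.1, -0.3, -1.6]
opening: 0.438
```

Run:
```python
from plan import *
rp()
p,d=shot('top',11); crop(p,170,230,160,235,8,'pics/t11.png')
p,d=shot('side',11); crop(p,190,260,120,190,8,'pics/s11.png')
```

```text
TCP in panel 3.4 -0.5 35.8 F panel [-0.5, -0.3, -1.5] op 0.438 t 15.95
```

View pics/t11.png

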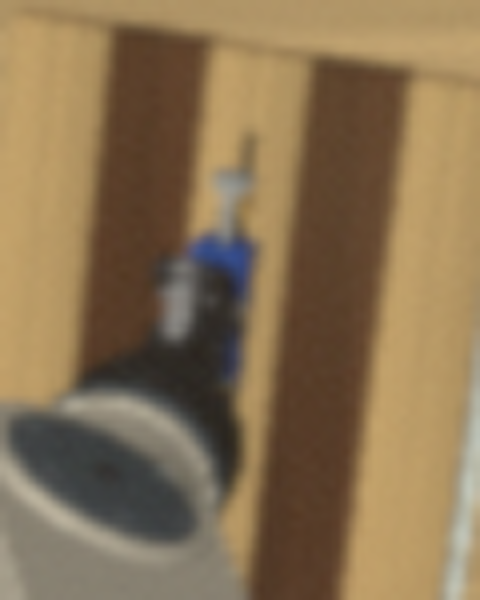

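View pics/s11.png

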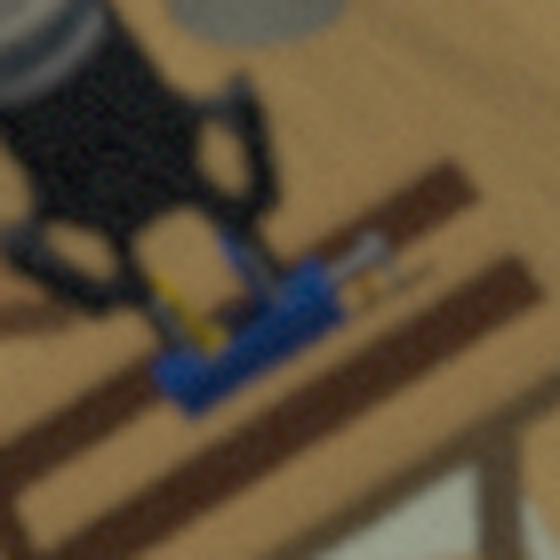

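The side crop shows the pin at (372,287), under the rod between the nose (340,300) and the hook (397,265). Continuing down to the face.

>>> jog_arm(
  series=[
    [0, 0, 0, 0.2, 0, 0, 0.4],
    [0, 0, 0, 0.2, 0, 0, 0.4],
    [0, 0, 0, 0, 0, 0, 0.4],
  ],
)

```text
clock: 16.35
eef_pos: [552.5, 199.6, 125.6]
tcp_rot: [-0.0, 1.132, -0.169]
contact_force: [-0.7, 0.2, 1.3]
opening: 0.443
```

Run:
```python
from plan import *
rp()
```

```text
TCP in panel 3.7 -0.3 32.0 F panel [-0.1, 0.0, 1.5] op 0.443 t 16.35
```

>>> jog_arm(
  series=[
    [0, 0, 0, 0.1, 0, 0, 0.4],
    [0, 0, 0, 0, 0, 0, 0.4],
  ],
)

```text
clock: 16.55
eef_pos: [552.9, 199.6, 125.4]
tcp_rot: [0.0, 1.132, -0.168]
contact_force: [-5.7, 0.3, 10.8]
opening: 0.445
```

>>> jog_arm(
  series=[
    [0, 0, 0, 0.1, 0, 0, 0.4],
    [0, 0, 0, 0, 0, 0, 0.4],
  ],
)

```text
clock: 16.75
eef_pos: [553.2, 199.6, 125.2]
tcp_rot: [0.001, 1.131, -0.168]
contact_force: [-13.4, 0.9, 22.7]
opening: 0.443
```

Run:
```python
from plan import *
rp(); print(r.sense()['wrist_torque'])
```

```text
TCP in panel 4.1 -0.2 31.4 F panel [-2.5, -1.4, 26.2] op 0.443 t 16.75
[-0.12202497  1.81013208 -0.0984184 ]
```

The face is felt at TCP height ~31.5, matching the grip height. The moment suggests the rear end touches first, a slight pitch. I'll open gradually with a small forward follow-up for the finger swing.

>>> jog_arm(
  series=[
    [0, 0, 0, 0, 0, 0, 0.46],
    [0, 0, 0, 0, 0, 0, 0.48],
    [0, 0, 0, 0.05, 0, 0, 0.51],
    [0, 0, 0, 0.05, 0, 0, 0.54],
    [0, 0, 0, 0, 0, 0, 0.54],
  ],
  force=20,
)

```text
clock: 17.25
eef_pos: [553.3, 199.5, 122.7]
tcp_rot: [0.0, 1.133, -0.168]
contact_force: [-6.5, 2.2, 5.5]
opening: 0.539
```

Run:
```python
from plan import *
rp()
p,d=shot('side',12); crop(p,190,260,120,190,8,'pics/s12.png')
```

```text
TCP in panel 3.3 -0.3 29.1 F panel [-3.8, 1.1, 7.9] op 0.539 t 17.25
```

View pics/s12.png

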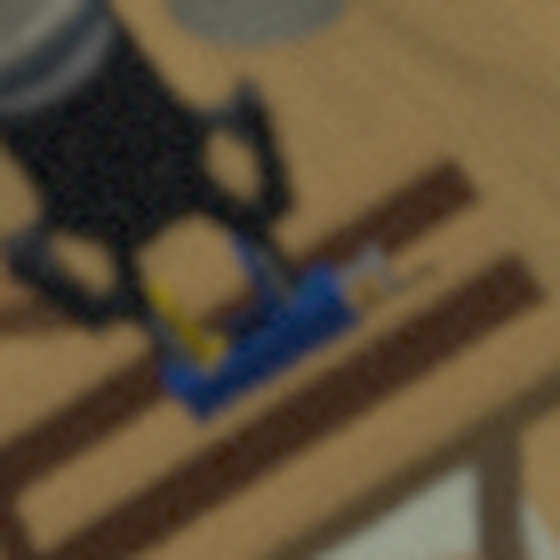

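The gap is closing on the pin at (368,290), between the nose (352,300) and the hook (392,275). I'll continue releasing.

>>> jog_arm(
  series=[
    [0, 0, 0, 0.05, 0, 0, 0.57],
    [0, 0, 0, 0.05, 0, 0, 0.6],
    [0, 0, 0, 0, 0, 0, 0.63],
    [0, 0, 0, 0, 0, 0, 0.66],
    [0, 0, 0, 0, 0, 0, 0.7],
    [0, 0, 0, 0, 0, 0, 0.7],
  ],
)

```text
clock: 17.9
eef_pos: [554.1, 199.2, 121.9]
tcp_rot: [-0.0, 1.132, -0.169]
contact_force: [0.5, 1.0, -0.4]
opening: 0.699
```

Run:
```python
from plan import *
rp()
p,d=shot('side',13); crop(p,190,260,120,190,8,'pics/s13.png')
p,d=shot('top',13); crop(p,170,230,160,235,8,'pics/t13.png')
```

```text
TCP in panel 3.7 -0.4 28.0 F panel [0.2, 1.1, -0.5] op 0.699 t 17.9
```

View pics/s13.png

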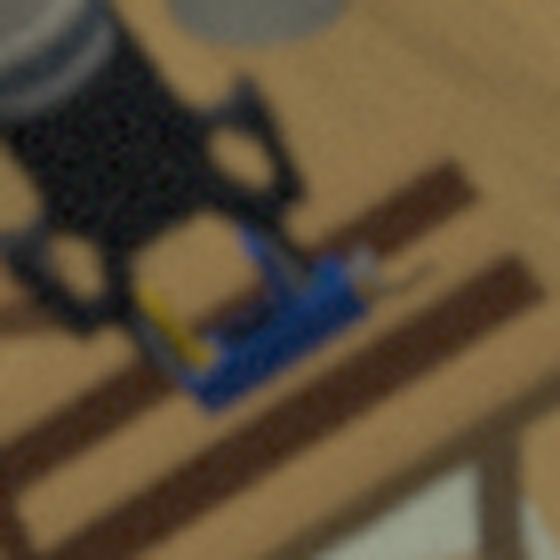

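View pics/t13.png

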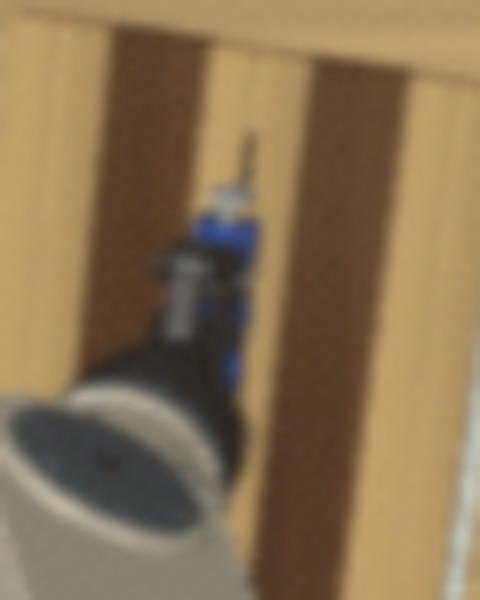

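The logger is clipped and the force is near zero. I'll open fully and retreat along the normal.

>>> jog_arm(
  series=[
    [0, 0, 0, 0, 0, 0, 0.8],
    [0, 0, 0, 0, 0, 0, 0.9],
    [0, 0, 0, 0, 0, 0, 0.95],
    [0, 0, 0, -1, 0, 0, 0.95],
    [0, 0, 0, -2, 0, 0, 0.95],
    [0, 0, 0, -3, 0, 0, 0.95],
    [0, 0, 0, -4, 0, 0, 0.95],
    [0, 0, 0, -4, 0, 0, 0.95],
    [0, 0, 0, -4, 0, -4, 0.95],
    [0, 0, 0, 0, 4, -4, 0.95],
    [0, 0, 0, 0, 4, -4, 0.95],
    [0, 0, 0, 0, 4, -2, 0.95],
    [0, 0, 0, 0, 4, 0, 0.95],
    [0, 0, 0, 0, 4, 0, 0.95],
    [0, 0, 0, 0, 0, 0, 0.95],
    [0, 0, 0, 0, 0, 0, 0.95],
  ],
)

```text
clock: 19.6
eef_pos: [399.6, 419.1, 227.1]
tcp_rot: [-0.002, 1.133, -0.17]
contact_force: [0.1, 0.4, 0.3]
opening: 0.949
```

Run:
```python
from plan import *
rp()
p,d=shot('side',14); crop(p,190,260,120,190,8,'pics/s14.png'); cv2.imwrite('pics/s14f.png',p[:,:,::-1])
p,d=shot('top',14); crop(p,170,230,160,235,8,'pics/t14.png');cv2.imwrite('pics/t14f.png',p[:,:,::-1])
```

```text
TCP in panel -123.4 190.4 203.3 F panel [0.2, 0.4, 0.2] op 0.949 t 19.6
```

View pics/s14.png

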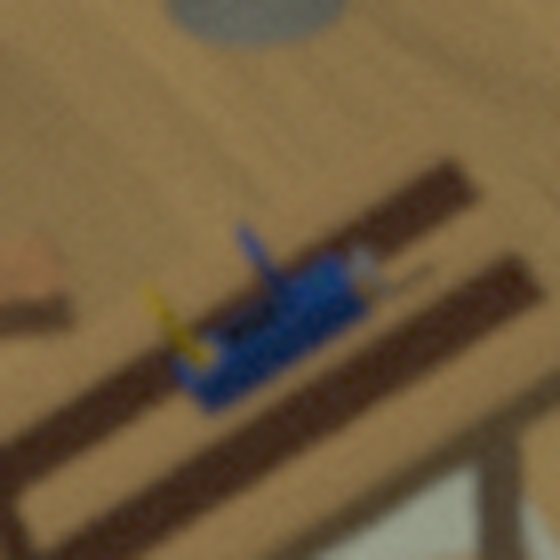

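View pics/t14.png

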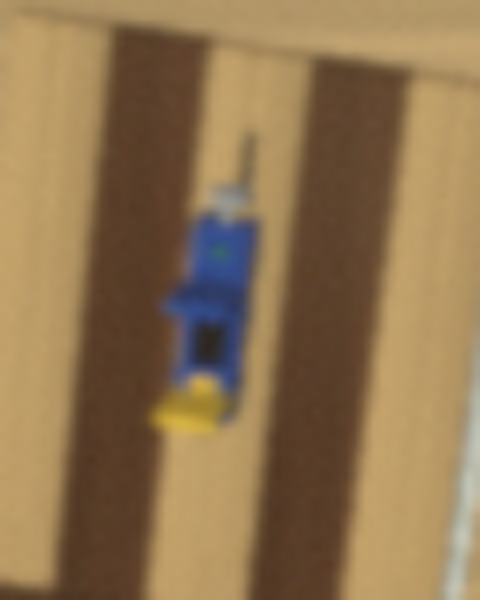

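View pics/t14f.png

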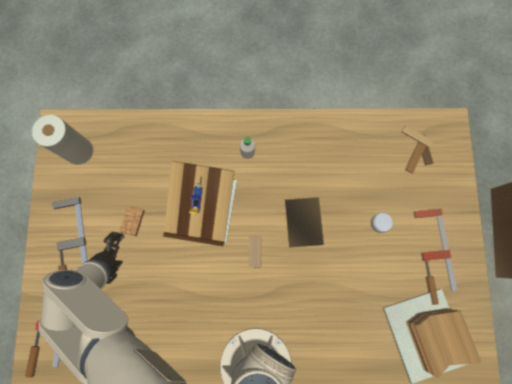

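Run:
```python
from plan import *
px=lambda x,y,s,u0,v0:np.array([u0+(x+.5)/s-.5,v0+(y+.5)/s-.5])
def onpl(n,uv,h):
    o,d=ray(n,*uv); t=((O+nn*h-o)@nn)/(d@nn); X=o+t*d-O; return X@ux,X@uy
p,d=load('top',14)
b=p[...,2].astype(float)-p[...,0]
for nm,a,c,h in(('R bottom',(260,215),(238,400),0),('L top',(193,225),(176,385),24)):
    a=px(*a,8,170,160);c=px(*c,8,170,160);pts=[]
    for v in range(int(a[1])+2,int(c[1])-1):
        u=a[0]+(c[0]-a[0])*(v-a[1])/(c[1]-a[1]); us=np.arange(int(round(u))-2,int(round(u))+4)
        g=abs(np.diff(b[v,us])); g[g<.5*g.max()]=0; pts.append(onpl('top',((us[:-1]+.5)@g/g.sum(),v),h))
    vx,vy,x0,y0=cv2.fitLine(np.array(pts,np.float32),cv2.DIST_HUBER,0,.01,.01).ravel(); print(nm,'yaw rel panel',np.degrees(np.arctan(vy/vx)),'y at x=15',y0+(15-x0)*vy/vx)
print('hook plate',onpl('top',px(230,195,8,170,160),15),'nose',onpl('top',px(228,215,8,170,160),24))
W=cloud('top',d); print('caul top z',np.median(W[242:262,252:258,2]),'case-top h',np.median([(W[v,u]-O)@nn for v in range(189,194) for u in range(196,200)]))
for n in('top','side'):
    q0,_=load(n,0);q1,_=load(n,14); df=np.abs(q0.astype(int)-q1).sum(2)
    for nm,X in dict(glue=(774,24,75),sander=(505,450,24),wax=(495,-466,45)).items():
        u,v=proj(n,X).astype(int); print(n,nm,(u,v),df[max(v-14,0):v+14,u-14:u+14].mean().round(1), 'bg',np.median(df).round(1))
```

```text
R bottom yaw rel panel 0.96731985 y at x=15 -7.404255
L top yaw rel panel 0.09236882 y at x=15 16.96864
hook plate (np.float64(69.40972229435803), np.float64(4.1079479272970545)) nose (np.float64(62.800908818254), np.float64(2.3991578802186484))
caul top z 28.485089308704346 case-top h 25.29018397184361
top glue (np.int64(247), np.int64(146)) 8.1 bg 8.0
top sander (np.int64(131), np.int64(220)) 9.1 bg 8.0
top wax (np.int64(382), np.int64(221)) 8.9 bg 8.0
side glue (np.int64(297), np.int64(177)) 6.6 bg 6.0
side sander (np.int64(185), np.int64(154)) 6.6 bg 6.0
side wax (np.int64(313), np.int64(320)) 6.3 bg 6.0
```

View pics/s14f.png

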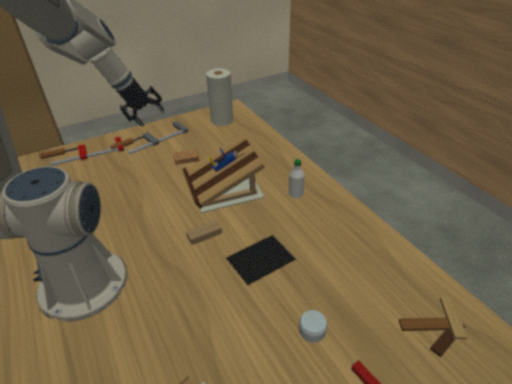

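Run:
```python
from plan import *
def onpl(n,uv,h):
    o,d=ray(n,*uv); t=((O+nn*h-o)@nn)/(d@nn); X=o+t*d-O; return np.array([X@ux,X@uy])
px=lambda x,y,s,u0,v0:np.array([u0+(x+.5)/s-.5,v0+(y+.5)/s-.5])
p,d=load('side',14)
S=lambda x,y:px(x,y,8,190,120)
print('line end',onpl('side',S(435,268),0),'case bottom R',onpl('side',S(210,410),0),onpl('side',S(370,308),0))
# profile across panel y at panel x=5 and at x=-60, x=80
for n in('side','top'):
  p,_=load(n,14);p0,_=load(n,13)
  for xx in(-75,5,85):
    out=[]
    for yy in range(-66,67,3):
        u,v=proj(n,pan(xx,yy,0)); c=cv2.getRectSubPix(np.ascontiguousarray(p),(1,1),(float(u),float(v)))[0,0]; out.append((yy,*[int(k) for k in c]))
    print(n,xx,' '.join(f"{o[0]}:{o[1]},{o[3]}" for o in out))
crop(p,170,230,160,235,8,'pics/x.png')
p,_=load('side',14); crop(p,205,245,140,180,16,'pics/s14z.png')
```

```text
line end [91.86125252  2.54815095] case bottom R [-31.1410782    3.33351425] [56.6530222   3.43277621]
side -75 -66:127,65 -63:113,57 -60:97,48 -57:84,40 -54:73,33 -51:67,30 -48:65,30 -45:66,31 -42:67,32 -39:66,30 -36:64,28 -33:62,26 -30:63,25 -27:67,28 -24:77,35 -21:90,42 -18:104,53 -15:117,61 -12:125,64 -9:131,66 -6:133,68 -3:135,70 0:137,71 3:140,73 6:141,73 9:141,72 12:140,72 15:139,71 18:136,69 21:129,65 24:121,61 27:109,54 30:95,45 33:82,37 36:72,33 39:67,32 42:65,30 45:62,25 48:62,28 51:63,29 54:63,28 57:62,28 60:65,29 63:72,33 66:81,38
side 5 -66:131,67 -63:118,60 -60:103,51 -57:89,43 -54:77,37 -51:69,31 -48:63,23 -45:61,22 -42:62,26 -39:62,27 -36:62,27 -33:61,26 -30:63,26 -27:67,29 -24:73,31 -21:81,34 -18:93,44 -15:106,55 -12:113,62 -9:111,64 -6:103,65 -3:87,68 0:70,69 3:52,70 6:38,72 9:28,72 12:21,71 15:20,72 18:19,74 21:16,77 24:15,79 27:17,80 30:19,77 33:19,69 36:21,60 39:24,50 42:25,42 45:28,43 48:33,47 51:40,50 54:48,49 57:56,47 60:63,42 63:70,39 66:81,41
side 85 -66:129,65 -63:117,58 -60:101,48 -57:88,41 -54:78,37 -51:72,36 -48:67,30 -45:65,27 -42:65,28 -39:65,30 -36:6
[... 987 characters left out ...]
:160,93 -9:129,91 -6:89,96 -3:57,111 0:50,96 3:48,76 6:48,69 9:49,71 12:48,77 15:50,98 18:65,120 21:84,111 24:93,91 27:93,72 30:91,56 33:88,44 36:87,40 39:86,38 42:86,38 45:86,38 48:87,38 51:87,40 54:88,39 57:89,40 60:93,43 63:107,52 66:131,68
top 85 -66:156,84 -63:127,66 -60:108,54 -57:102,48 -54:100,48 -51:99,48 -48:98,47 -45:96,47 -42:96,47 -39:96,46 -36:95,45 -33:96,47 -30:97,46 -27:101,49 -24:115,59 -21:138,74 -18:162,87 -15:173,95 -12:177,98 -9:180,99 -6:177,97 -3:161,89 0:138,77 3:142,80 6:170,94 9:186,102 12:193,106 15:193,105 18:186,101 21:168,90 24:135,69 27:110,53 30:99,46 33:96,45 36:95,44 39:94,44 42:92,43 45:89,40 48:88,39 51:89,40 54:91,42 57:92,42 60:92,42 63:103,48 66:129,67
```

View pics/s14z.png

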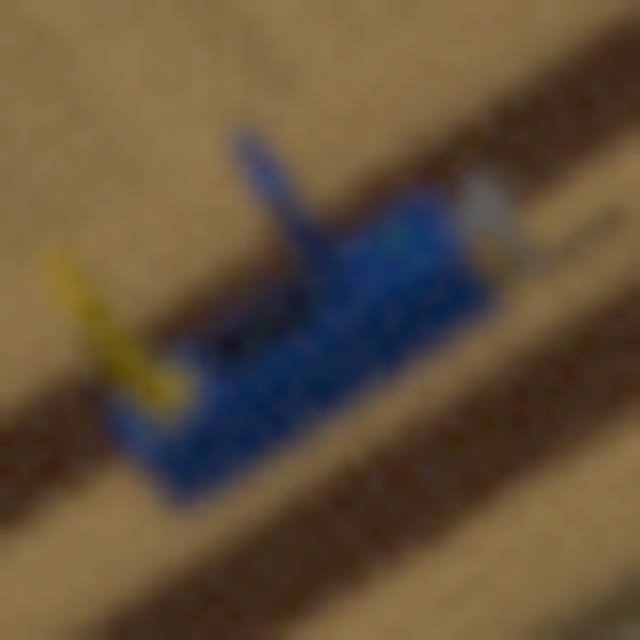

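All bystanders are unchanged, the caul is flat (top at 28.5 mm), and yaw is within 1° of the slope. But both views put the logger about 3.5 mm to the left of the line, so the pin sits off-centre behind the 16 mm hook. I have 39 s left, so I'll re-pinch and shift it onto the line.

Run:
```python
from plan import *
go(pan(5.5,2.5,110),Rt(-nn,ux))
```

```text
t 19.7 turn deg [0.01 0.09 0.07] shift(turned axes) cm [  9.32 -18.65  12.87] shift(now axes) [  9.36 -18.64  12.85] world d [ 122.5 -210.   -30.1]
  q [ 1.04  0.22  1.91 -0.52  0.92  1.51] pos [399.6 417.6 227.1] F [ 0.3 -0.4  0.2] op 0.953
```

>>> jog_arm(
  series=[
    [0, 0, 0, 0, -3, 2, 1],
    [0, 0, 0, 0, -3, 2.5, 1],
    [0, 0, 0, 0, -3, 2.5, 1],
    [0, 0, 0, 1, -3, 2.5, 1],
    [0, 0, 0, 2, -3, 2, 1],
    [0, 0, 0, 3, -2.5, 1.3, 1],
    [0, 0, 0, 3.3, -1.1, 0, 1],
    [0, 0, 0, 0, 0, 0, 1],
    [0, 0, 0, 0, 0, 0, 1],
  ],
)

```text
clock: 20.6
eef_pos: [521.5, 208.2, 197.4]
tcp_rot: [-0.002, 1.133, -0.172]
contact_force: [-0.6, 0.1, 1.2]
opening: 0.999
```

Run:
```python
from plan import *
rp();go(pan(5.5,2.5,31.5),Rt(-nn,ux))
```

```text
TCP in panel 5.1 2.9 110.6 F panel [0.0, -0.0, 1.4] op 0.999 t 20.6
t 20.6 turn deg [-0.08  0.07  0.09] shift(turned axes) cm [ 7.91 -0.04  0.04] shift(now axes) [ 7.91 -0.03  0.03] world d [ 33.3  -6.1 -71.5]
  q [ 0.55  0.16  2.07 -0.49  0.64  1.08] pos [521.5 208.2 197.4] F [-0.6  0.1  1.2] op 0.999
```

>>> jog_arm(
  series=[
    [0, 0, 0, 2.5, 0, 0, 1],
    [0, 0, 0, 2.5, 0, 0, 1],
    [0, 0, 0, 1.8, 0, 0, 1],
    [0, 0, 0, 0.9, 0, 0, 1],
    [0, 0, 0, 0, 0, 0, 1],
    [0, 0, 0, 0, 0, 0, 1],
  ],
  force=40,
)

```text
clock: 21.2
eef_pos: [554.4, 204.6, 128.7]
tcp_rot: [0.001, 1.131, -0.167]
contact_force: [0.3, 0.2, 0.1]
opening: 0.999
```

Run:
```python
from plan import *
rp();go(pan(5.5,2.5,32),Rt(-nn,ux))
p,d=shot('side',15); crop(p,190,260,120,190,8,'pics/s15.png')
```

```text
TCP in panel 6.0 4.9 34.4 F panel [0.3, 0.3, -0.0] op 0.999 t 21.2
t 21.2 turn deg [ 0.02  0.18 -0.04] shift(turned axes) cm [ 0.24 -0.24 -0.05] shift(now axes) [ 0.24 -0.24 -0.05] world d [ 0.2 -2.5 -2.4]
  q [ 0.51  0.3   2.07 -0.6   0.49  1.17] pos [554.4 204.6 128.7] F [0.3 0.2 0.1] op 0.999
```

View pics/s15.png

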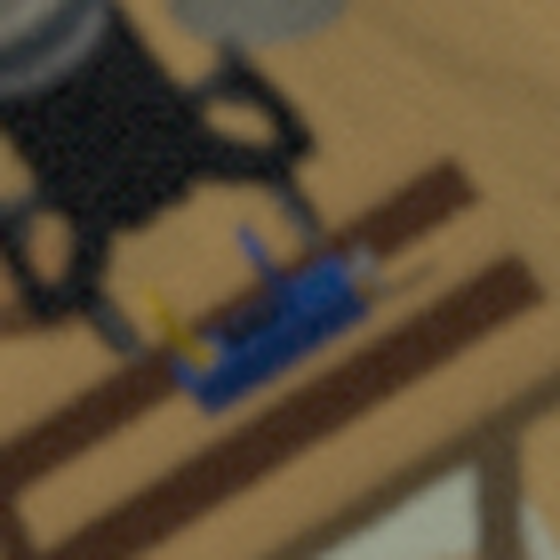

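The fingers straddle both ears without contact (front finger at (310,220), rear at (120,335)). Trim and pinch.

>>> jog_arm(
  series=[
    [0, 0, 0, 0.15, -0.15, 0, 0.85],
    [0, 0, 0, 0, 0, 0, 0.75],
    [0, 0, 0, 0, 0, 0, 0.67],
    [0, 0, 0, 0, 0, 0, 0.62],
    [0, 0, 0, -0.05, 0, 0, 0.57],
    [0, 0, 0, -0.05, 0, 0, 0.52],
    [0, 0, 0, -0.05, 0, 0, 0.47],
    [0, 0, 0, -0.05, 0, 0, 0.42],
    [0, 0, 0, 0, 0, 0, 0.4],
    [0, 0, 0, 0, 0, 0, 0.4],
    [0, 0, 0, 0, 0, 0, 0.4],
  ],
  force=40,
)

```text
clock: 22.35
eef_pos: [555.4, 203.2, 130.0]
tcp_rot: [0.004, 1.129, -0.164]
contact_force: [-2.9, -0.7, 12.9]
opening: 0.452
```

Run:
```python
from plan import *
rp()
p,d=shot('side',16); crop(p,190,260,120,190,8,'pics/s16.png')
```

```text
TCP in panel 7.6 3.7 35.1 F panel [3.0, -1.2, 12.9] op 0.452 t 22.35
```

View pics/s16.png

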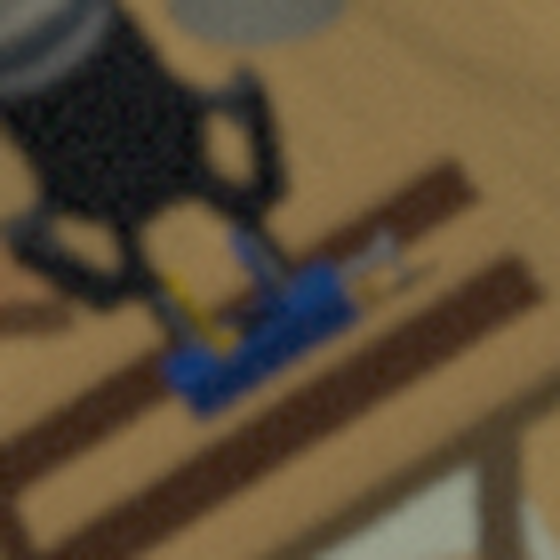

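Pinched again, with the hook well past the pin (hook (400,260), pin (375,292), nose (350,305)). I'll lift 2–3 mm, shift −3.5 mm across and lower.

>>> jog_arm(
  series=[
    [0, 0, 0, -0.25, 0, 0, 0.4],
    [0, 0, 0, -0.1, 0, 0, 0.4],
    [0, 0, 0, 0, -0.2, -0.1, 0.4],
    [0, 0, 0, 0, -0.15, 0, 0.4],
    [0, 0, 0, 0, 0, 0, 0.4],
    [0, 0, 0, 0, 0, 0, 0.4],
  ],
)

```text
clock: 23.0
eef_pos: [550.8, 199.3, 130.6]
tcp_rot: [-0.001, 1.133, -0.17]
contact_force: [0.5, -1.1, -1.1]
opening: 0.448
```

Run:
```python
from plan import *
rp(); go(pan(6,0,35),Rt(-nn,ux))
p,d=shot('top',17); crop(p,170,230,160,235,8,'pics/t17.png')
def onpl(n,uv,h):
    o,d=ray(n,*uv); t=((O+nn*h-o)@nn)/(d@nn); X=o+t*d-O; return np.array([X@ux,X@uy])
b=p[...,2].astype(float)-p[...,0]
for xx in (42,48):
  out=[]
  for yy in range(-20,30,2):
    u,v=proj('top',pan(xx,yy,0)); out.append(f"{yy}:{int(cv2.getRectSubPix(np.ascontiguousarray(p),(1,1),(float(u),float(v)))[0,0][0])}")
  print(xx,' '.join(out))
```

```text
TCP in panel 4.3 -0.9 37.2 F panel [0.1, -1.0, -1.3] op 0.448 t 23.0
t 23.0 turn deg [0.01 0.1  0.02] shift(turned axes) cm [0.22 0.09 0.17] shift(now axes) [0.22 0.09 0.17] world d [ 2.6  0.5 -1.3]
  q [ 0.5   0.29  2.08 -0.6   0.49  1.16] pos [550.8 199.3 130.6] F [ 0.5 -1.1 -1.1] op 0.448
42 -20:148 -18:157 -16:158 -14:143 -12:122 -10:96 -8:76 -6:59 -4:57 -2:57 0:63 2:68 4:71 6:70 8:66 10:66 12:68 14:91 16:116 18:141 20:153 22:145 24:130 26:110 28:101
48 -20:146 -18:156 -16:162 -14:151 -12:139 -10:121 -8:108 -6:102 -4:99 -2:97 0:106 2:119 4:121 6:121 8:113 10:111 12:119 14:135 16:156 18:166 20:171 22:153 24:133 26:114 28:101
```

View pics/t17.png

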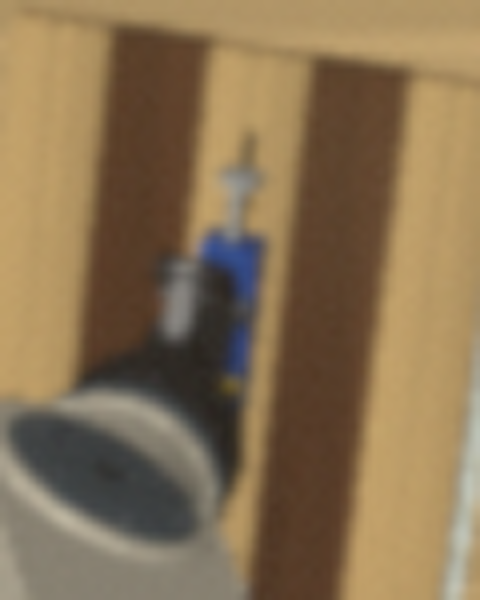

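Now centred: the case edges are at y ≈ −12 and +11.5 about the line. I'll lower to contact and release.

>>> jog_arm(
  series=[
    [0, 0, 0, 0.15, 0, 0.1, 0.4],
    [0, 0, 0, 0.1, 0, 0, 0.4],
    [0, 0, 0, 0, 0, 0, 0.4],
  ],
)

```text
clock: 23.35
eef_pos: [553.0, 199.2, 129.4]
tcp_rot: [0.0, 1.132, -0.169]
contact_force: [-4.0, 0.1, 8.9]
opening: 0.45
```

Run:
```python
from plan import *
rp()
```

```text
TCP in panel 5.8 -0.6 35.3 F panel [0.1, -0.6, 9.8] op 0.45 t 23.35
```

>>> jog_arm(
  series=[
    [0, 0, 0, 0.05, 0, 0, 0.47],
    [0, 0, 0, 0.05, 0, 0, 0.49],
    [0, 0, 0, 0.05, 0, 0, 0.52],
    [0, 0, 0, 0.05, 0, 0, 0.55],
    [0, 0, 0, 0.05, 0, 0, 0.58],
    [0, 0, 0, 0.05, 0, 0, 0.61],
    [0, 0, 0, 0, 0, 0, 0.64],
    [0, 0, 0, 0, 0, 0, 0.68],
    [0, 0, 0, 0, 0, 0, 0.72],
    [0, 0, 0, 0, 0, 0, 0.75],
  ],
  force=20,
)

```text
clock: 24.35
eef_pos: [554.6, 199.1, 126.5]
tcp_rot: [0.001, 1.132, -0.168]
contact_force: [-0.7, -0.7, 1.2]
opening: 0.746
```

Run:
```python
from plan import *
rp()
p,d=shot('side',18); crop(p,190,260,120,190,8,'pics/s18.png')
```

```text
TCP in panel 6.1 -0.4 31.9 F panel [-0.0, -0.8, 1.3] op 0.746 t 24.35
```

View pics/s18.png

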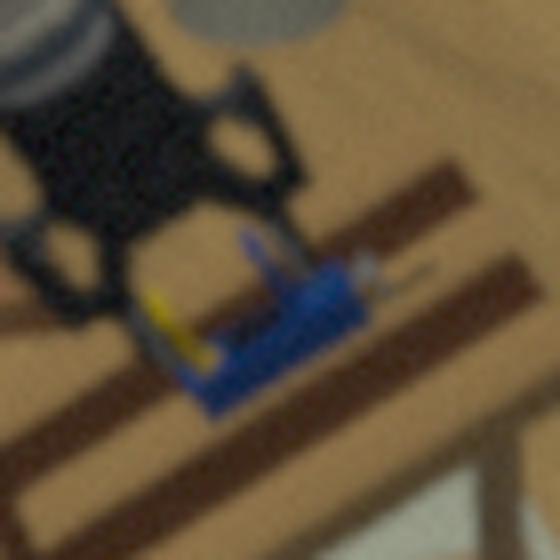

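Clipped again, both fingers off the ears. Same retreat as before.

>>> jog_arm(
  series=[
    [0, 0, 0, 0, 0, 0, 0.85],
    [0, 0, 0, 0, 0, 0, 0.95],
    [0, 0, 0, -0.5, 0, 0, 1],
    [0, 0, 0, -1.5, 0, 0, 1],
    [0, 0, 0, -2.5, 0, 0, 1],
    [0, 0, 0, -4, 0, 0, 1],
    [0, 0, 0, -4, 0, 0, 1],
    [0, 0, 0, -4, 0, 0, 1],
    [0, 0, 0, -2, 0, -4, 1],
    [0, 0, 0, 0, 4, -4, 1],
    [0, 0, 0, 0, 4, -4, 1],
    [0, 0, 0, 0, 4, -2, 1],
    [0, 0, 0, 0, 4, 0, 1],
    [0, 0, 0, 0, 4, 0, 1],
    [0, 0, 0, 0, 0, 0, 1],
    [0, 0, 0, 0, 0, 0, 1],
  ],
)

```text
clock: 26.0
eef_pos: [391.3, 420.2, 238.6]
tcp_rot: [-0.001, 1.133, -0.169]
contact_force: [-0.5, -0.0, 0.4]
opening: 1.002
```

Run:
```python
from plan import *
rp()
def onpl(n,uv,h):
    o,d=ray(n,*uv); t=((O+nn*h-o)@nn)/(d@nn); X=o+t*d-O; return X@ux,X@uy
px=lambda x,y,s,u0,v0:np.array([u0+(x+.5)/s-.5,v0+(y+.5)/s-.5])
q,dq=shot('side',19); crop(q,190,260,120,190,8,'pics/s19.png')
p,d=shot('top',19); crop(p,170,230,160,235,8,'pics/t19.png')
b=p[...,2].astype(float)-p[...,0]
for h,sg in((0,-1),(24,1)):
    pts=[]
    for xx in range(-22,50,4):
        ys=np.arange(1,20,.5)*sg if sg<0 else np.arange(6,20,.5); f=[]
        for yy in ys:
            u,v=proj('top',pan(xx,yy,h)); f.append(cv2.getRectSubPix(b.astype(np.float32),(1,1),(float(u),float(v)))[0,0])
        f=np.array(f); g=abs(np.diff(f)); g[g<.5*g.max()]=0; pts.append((xx,((ys[1:]+ys[:-1])/2)@g/g.sum()))
    P=np.array(pts,np.float32); vx,vy,x0,y0=cv2.fitLine(P,cv2.DIST_HUBER,0,.01,.01).ravel(); print('edge',sg,'yaw',np.degrees(np.arctan(vy/vx)),'y@15',y0+(15-x0)*vy/vx)
for n in('top','side'):
    q0,_=load(n,0);q1,_=load(n,19); df=np.abs(q0.astype(int)-q1).sum(2)
    for nm,X in dict(glue=(774,24,75),sander=(505,450,24),wax=(495,-466,45)).items():
        u,v=proj(n,X).astype(int); print(n,nm,df[max(v-14,0):v+14,u-14:u+14].mean().round(1), end=' ')
```

```text
TCP in panel -126.1 190.1 217.2 F panel [-0.3, -0.1, 0.6] op 1.002 t 26.0
edge -1 yaw -0.7723616 y@15 -10.120214
edge 1 yaw 0.46930853 y@15 12.512601
top glue 8.0 top sander 7.3 top wax 8.8 side glue 6.6 side sander 6.7 side wax 6.4
```

View pics/s19.png

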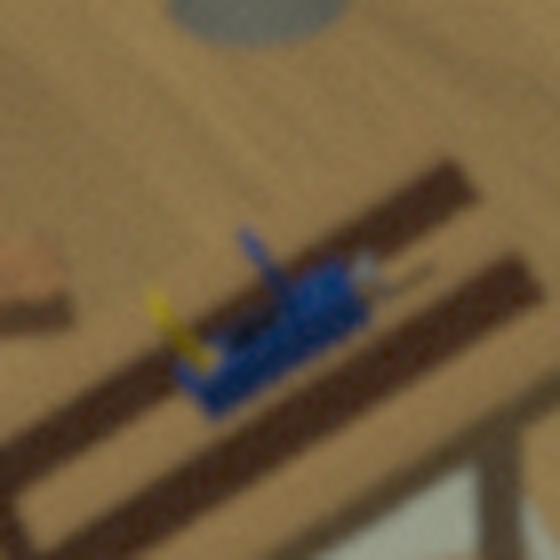

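View pics/t19.png

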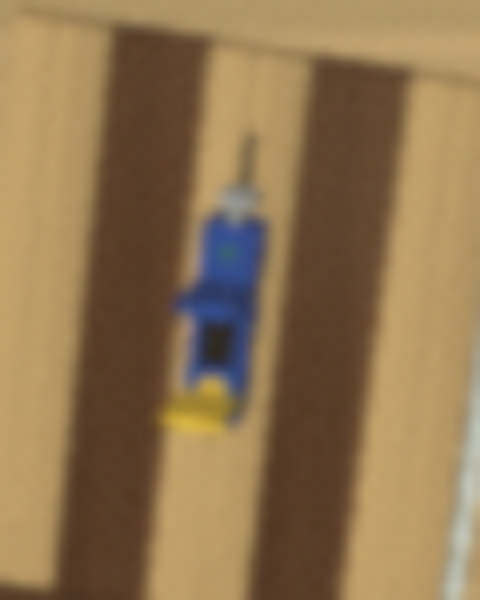

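The logger is centred (y about +0.5 relative to the line), straight within 1°, and the hook is closed on the pin at top crop (238,205). Handing in.

```bash
python3 -c "
from rig import r
print(r.sign_off())"
```

```text
the job is handed in; nothing more can be done
None
```

The job is done and handed in at about 26 s of the 59 s. The plywood block lies flat on the bench, and the logger is clipped to the pin, pointing up the slope.

- **Block:** I set it down near (398, 0) mm. Depth put its top at 28.5 mm, against its 28 mm thickness.
- **Logger:** After the first release it sat about 3.5 mm to the left of the line. I pinched it again, shifted it across and released it a second time.
- **Last checks:**
  - The logger is within about 1 mm of the line and 1° of straight up the slope.
  - The hook is closed on the pin, and the case edge runs parallel to the panel.
  - The gripper is clear, with the tool force near zero.
  - The glue bottle, sanding block and wax tin look unchanged in both views.
- **Disagreements:**
  - The side camera reads 3–4 mm off the top camera, so I used differences relative to the line.
  - The case's lower edge also seemed to float about 3.6 mm when I combined the two views. A similar offset showed while the logger lay flat on its pad, so I took it as camera bias.
  - I did not measure the plunger position directly. I judged it from the hook gap and the ear spacing in the images.

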